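Hook the spare battery pack into the bedside radio

TASK

The bedside radio lies on its face with its battery bay open; its battery pack stands on edge in the wooden rack, next to a remote control and some flat cases. Fit the pack: contacts down, hook its tongue under the lip of the bay, swing the other end down and press it fully home until the spring catch snaps over it, then let go. Leave everything else where it is.

Things in the scene. Friction and masses are not known exactly. Their poses are not given: they have to be found in the camera images.
- pack_center (a point): Black battery pack, 240 g, body 110 x 50 x 20 mm; point at the body's middle. x: lengthwise from tongue end to rear end; y: across the 50 mm width; z: through the 20 mm thickness, out of the top (paper panel, four ribs near the rear); brass contacts on the underside. Starts on a long edge (y upright) in a rack slot, 2 mm play each side, its upper 28 mm clear of the slot walls.
- pack_tongue (a point): Middle of the tip of the pack's tongue: 63 mm from pack_center along -x, 7.5 mm below it (-z); axes as pack_center. The tongue continues the underside at the front end: 8 mm long, 36 mm wide, 5 mm thick. In the rack the tongue points away from the robot and the pack's top faces the radio's side.
- pack_rear (a point): Middle of the end of the pack's rear step: 61 mm from pack_center along +x, 7 mm below it (-z); axes as pack_center. The step continues the underside: 6 mm long, 30 mm wide, 6 mm thick. Set on a long edge on the table the pack stands by itself; a level push near its top, on its top face, tips it over on to its underside.
- radio: White portable radio, 240 x 150 x 62 mm (x, y, z), lying on its face, does not move. Origin under its middle, x lengthwise, z up. In its back (62 mm up) is the open battery bay, 12 mm deep; the grey bay floor is 50 mm up. The lip end of the bay (-x) points away from the robot, the catch end (+x) towards it.
- bay (a point): Middle of the bay floor, axes as the radio. A fitted pack has its x along this x and pack_center 10 mm above this point, so its top stands 8 mm proud of the radio's back. Bay: y = -27 to 27 mm, rear wall at x = 63 mm. From x = 0 to 46 mm both sides open into finger recesses as deep as the bay, out to y = -52 and 52 mm. To enter, tilt the pack about 20 degrees, rear end up.
- bay_lip (a point): Middle of the lower edge of the lip at the bay's -x end: x = -56.5 mm, 8 mm above the bay floor; axes as the radio. The lip is 4 mm thick; the pocket under it goes 9.5 mm deep to x = -66 mm. Fitted, the tongue reaches 6.5 mm under the lip; tilted 20 degrees it can go 4 mm under, the pack then about 2 mm towards +x, its tongue tip just above the bay floor.
- catch (a joint): Spring catch, 18 mm wide, at the bay's +x end. 0 = sprung out (also when the bay is empty); grows to 0.007 m as pushed back (+x). Its sloped face, 9 to 19 mm above the bay floor, yields when the pack is pressed down near its rear end with about 5 to 12 N, then snaps back over the rear step. The pack's weight alone does not do it.
- catch_tab (a point): Top of the catch's thumb tab, 15 mm above the bay floor (3 mm above the radio's back). It need not be touched.
- rack: Wooden rack 150 x 232 mm, does not move. Origin under its middle, slots along x: seven, 24 mm wide, 32 mm apart, at y = -96 to 96 mm; floor 12 mm and walls 34 mm above the table, walls cut away over the middle 64 mm. Pack and remote are in the slots at y = -96 and -32 mm, either way round; cases at 64 and 96 mm; the rest empty. The table between rack and radio is clear.
- remote_center (a point): Bystander: grey remote control 144 x 44 x 18 mm with small black buttons, no tongue or step at its ends, standing on its long edge in the other of the two rack slots. Point at its middle.
- case_a_center (a point): Bystander: flat plastic case 130 x 80 mm, 20 mm thick, upright in the rack, its top 92 mm above the table. Point at its middle.
- case_b_center (a point): Bystander: a second such case in the rack. Point at its middle.
- bowl: Bystander: white ceramic bowl of coins, 132 mm across, 50 mm high, far side. Origin under its middle.
- torch: Bystander: yellow torch 175 mm long, 54 mm high, lying on the far side. Origin under its middle.
- mug: Bystander: blue mug, 80 mm across, 90 mm high, far side. Origin under its middle.
Things that resemble listed ones, but are neither listed nor needed, are in the scene too. Leave any pink look-alike of the part that bears pack_center alone.

How it is judged:
By the outcome, as a careful person would: the job done as asked, in the order asked, and still so for the second after the job is handed in, with the robot touching nothing.
It also fails if it takes over 61 s, if anything falls off the work surface, if the arm or the gripper's body presses on something with over 40 N, if the wrist force passes 120 N, or if a joint passes its speed limit or range.

ROBOT

A 6-joint arm with a two-finger parallel gripper is mounted at the origin on the work surface. World frame = base frame: x ahead of the robot, y to its left, z up, the work surface at z = 0. Lengths are in m, angles in rad, forces in N, time in s.
With the tool pointing down it reaches from about 0.35 to 0.775 m from the base axis. Payload 5.5 kg.
Tool frame: the origin (TCP) lies midway between the tips of the shut fingers; the grasp point (between the pads) lies grip_point_offset behind it (grip_point_offset is the distance from the TCP to the grasp point, in m); z points along the fingers, y is the direction in which the jaws open and shut (so a half turn about z gives the same grasp; the last joint's range is limited). The gripper opens to 85 mm and grips with 20 to 120 N. Pads are 22 mm wide; open, the fingers measure 114 mm over their backs; the gripper's body (76 mm by 85 mm) begins 54 mm behind the grasp point. The pads swing forward as they close: fully open they stand 13 mm farther back than shut.
Start: joints at [-1.241, 0.313, 0.046, 1.304, 0, 1.431], TCP at [0.26, -0.513, 0.207] pointing down, gripper open.
Joint ranges: [-2.76, 2.76], [-0.86, 1.69], [-1.03, 1.26], [-2.2, 2.34], [-1.47, 1.5], [-3.14, 3.14]. Speed limits (rad/s): [2.57, 2.57, 3.14, 3.14, 3.14, 3.14].

INTERFACE

Orientations are given as a unit quaternion [w, x, y, z].
In Python, from workcell import * gives the robot as it stands.
- The arm moves only by the tool send_rows, never from a script. Its argument "series" is one flat list of numbers, 7 for each row, row after row: the shift along the tool's x, y, z in cm, then the turn, a rotation vector about the tool's x, y, z in degrees, then the opening, from 0 (shut) to 1 (fully open). A call has 1 to 10 rows; each row is the pose to reach, as a shift and turn from the pose commanded when the call began, along the tool's axes at that moment; what a row does not reach only later rows make up. A row lasts 1/12 s, in which the tool goes at most 41.7 mm and 7.16 degrees, less where a joint would pass 70% of its speed; a pose out of reach is approached as far as the arm can. A call with a gripper value outside its range is refused whole. The fingers move at their own pace and stop on an object; "newtons" is the grip in N (left out, the last holds). Time passes only in rows, so rows that repeat a pose let the fingers close. It gives the time, the measured TCP pose, the force and the opening at its end, in the units of the state.
- get_state(): the state, without advancing time (a new reading comes with each control period).
- read_camera(name): name is "scene" or "side" or "wrist"; returns the picture (480x640x3 uint8, blue, green, red); there is no depth.
- camera_info(name): a dict with "K" (3x3 intrinsics, pixels), "xyz" and "attitude" of the camera in the world. Camera axes: x right, y down, z forward; pixel columns grow to the right and rows downward; lengths in m; the calibration is good to about 2 mm. A picture is of the moment at which its call begins: read the wrist's pose just before it. camera_info takes no time and is no camera call; for the wrist camera it gives the pose at the moment of the call.
- hand_in(): hands the job in, once; it reports no verdict.
Trained networks look in the newest picture that a camera, given by its name, has taken for a name from the list of things; names that differ only in an ending like _2 or _b are one class to them, and where a whole thing is asked for, a point or a joint stands for the part that bears it (a point fixed in the world has none). Each returns a list of dicts, best first, with "p" (0 to 1); they miss things now and then, are a little off and sometimes report something else, mostly with a low value. They report only what shows in the picture. A call takes as long as a camera call. They do not tell look-alikes from the thing itself.
- silhouettes(camera, label): "pixels" (480x640 bool, what is visible of it) and "box" ([left, top, width, height] in pixels, round what is visible of it).
The state is a dict: "clock": time; "joint_pos": joint angles; "qvel": joint speeds; "tau": joint torques, N m; "tcp_pos": TCP position; "orientation": TCP orientation; "wrist_force": force on the tool from outside, world axes, zero at the start; "ft_torque": the same for the moment, N m; "finger_gap": finger opening in m.
Only numpy, scipy, OpenCV 4.12 (cv2) and the standard library are available. Lean on these libraries where they do the work, as an engineer would, in place of code of your own. Each camera call takes 0.05 s, during which the arm holds its last target. There are 200 camera calls.

## Working session

There is one attempt and no reset: what is moved stays moved. The work goes in short steps, Python scripts to look and compute and a tool call to move; the robot and the scene stay as the last step left them, time stands still between calls to the robot, and variables do not carry over. Pictures are saved under pics/ and viewed, about 8 in all and at most 12, crops included, and the job is handed in when it is done.

Besides the shell and the picture viewer there is one more tool, called after "Request:" as a command line: name --argument value ..., lists and objects as JSON in quotes. send_rows: Moves the arm, as the interface text tells. Its arguments: {"type":"object","properties":{"series":{"type":"array"},"newtons":{"type":"number"}},"required":["series"]}

```bash
mkdir -p pics
cat > h.py <<'E'
from workcell import *
import numpy as np, cv2
from scipy.spatial.transform import Rotation as R
def quat(q): return R.from_quat([q[1],q[2],q[3],q[0]])
def cam(n):
    c=camera_info(n); a=np.array(c["attitude"],float)
    Rm=a if a.shape==(3,3) else quat(a).as_matrix()
    return np.array(c["K"]),np.array(c["xyz"]),Rm
def ray(n,uv,z,c=None):
    K,p,Rm=c or cam(n); d=Rm@np.linalg.solve(K,[uv[0],uv[1],1]); return p+d*(z-p[2])/d[2]
def proj(n,X,c=None):
    K,p,Rm=c or cam(n); v=K@(Rm.T@(np.array(X)-p)); return v[:2]/v[2]
E
python3 - <<'E'
from h import *
print(get_state()); 
try: print(grip_point_offset)
except Exception as e: print(e)
for n in("scene","side"):
    print(camera_info(n)); im=read_camera(n); cv2.imwrite(f"pics/{n}0.png",im)
    for l in("pack_center","radio","rack","remote_center"):
        for s in silhouettes(n,l): print(n,l,round(s["p"],2),s["box"])
E
```

```text
{'clock': 0.0, 'joint_pos': array([-1.24058227e+00,  3.14023186e-01,  4.49728272e-02,  1.30360157e+00,
       -2.46728407e-05,  1.43120933e+00]), 'qvel': array([ 9.06440051e-04, -2.73423723e-04,  8.74633089e-04, -2.83492821e-06,
        4.07871234e-04, -4.76274880e-04]), 'tau': array([ 1.87193286e-04, -4.80625033e+01,  2.98535264e+01,  1.93358981e-02,
       -1.56906594e-05, -1.01619321e-05]), 'tcp_pos': array([ 0.26011501, -0.51217288,  0.20619344]), 'orientation': array([-9.22415624e-04,  9.72537077e-01,  2.32746157e-01, -1.00578561e-04]), 'wrist_force': array([-0.67750415, -0.54904788, -0.35489753]), 'ft_torque': array([ 0.01439112,  0.04934877, -0.02700167]), 'finger_gap': 0.0857198418887442}
0.0187
{'K': array([[483.71130099,   0.        , 314.47632682],
       [  0.        , 483.71130099, 240.13028063],
       [  0.        ,   0.        ,   1.        ]]), 'xyz': array([ 1.05014532, -0.47050009,  0.58650948]), 'attitude': array([-0.44478661,  0.8205653 ,  0.31221874, -0.17707888])}
scene pack_center 0.87 [278.9, 172.6, 43.7, 17.8]
scene pack_center 0.81 [437.9, 191.6, 43.5, 41.6]
scene pack_center 0.73 [320.3, 194.0, 35.8, 36.9]
scene radio 0.68 [122.2, 295.6, 165.0, 167.9]
scene rack 0.78 [290.9, 192.3, 114.7, 58.4]
scene remote_center 0.68 [291.3, 196.6, 40.2, 44.9]
{'K': array([[442.66131013,   0.        , 319.4011858 ],
       [  0.        , 442.66131013, 242.05977742],
       [  0.        ,   0.        ,   1.        ]]), 'xyz': array([0.47107382, 0.77804737, 0.62965668]), 'attitude': array([ 0.01696924, -0.0421586 ,  0.90880471, -0.41473931])}
side pack_center 0.9 [185.5, 399.1, 77.5, 61.6]
side pack_center 0.65 [336.3, 297.9, 69.3, 36.5]
side pack_center 0.6 [468.1, 337.9, 53.7, 68.2]
side radio 0.55 [259.1, 134.8, 106.6, 59.2]
side rack 0.81 [298.7, 286.5, 120.6, 131.5]
side remote_center 0.63 [344.4, 277.2, 81.7, 40.9]
```

View pics/scene0.png

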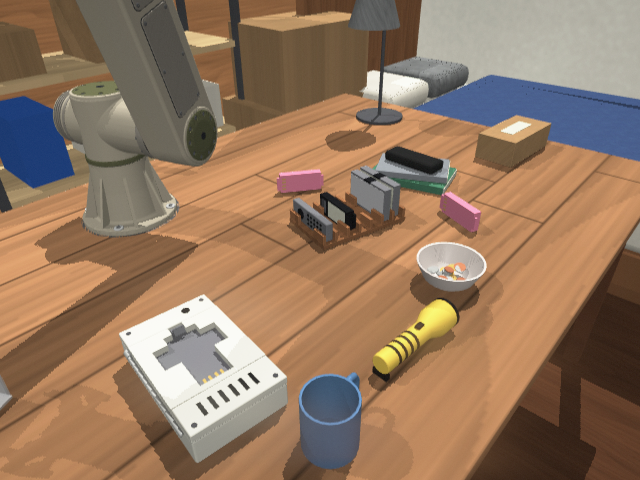

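View pics/side0.png

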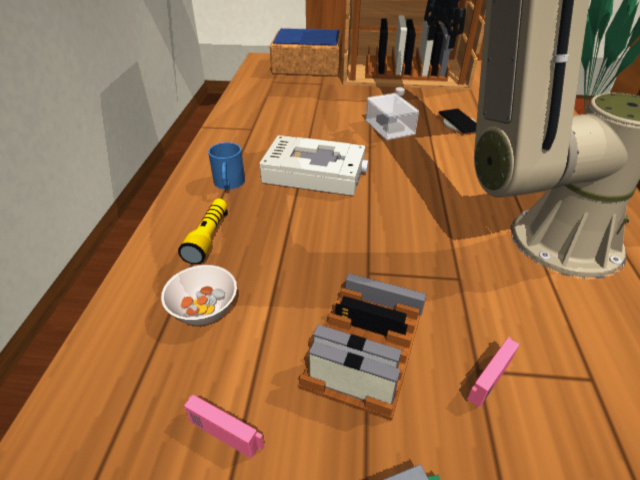

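The scene view shows the remote in the slot nearest the radio (about 312,218). The pack, with its paper panel facing the radio, is in the next slot but one (338,210), with the cases beyond it. The pink blocks are look-alikes. The radio's bay is centred near (200,352). Next I'll fit the poses from both views.

```bash
cat >> h.py <<'E'
from scipy.optimize import minimize
def boxpts(x,y,yaw,dims,zc,off=(0,0)):
    c,s=np.cos(yaw),np.sin(yaw); P=[]
    for a in(-.5,.5):
        for b in(-.5,.5):
            for d in(-.5,.5):
                X=a*dims[0]+off[0];Y=b*dims[1]+off[1]
                P.append([x+c*X-s*Y,y+s*X+c*Y,zc+d*dims[2]])
    return P
def hullmask(n,P,c):
    uv=np.array([proj(n,p,c) for p in P],np.float32)
    m=np.zeros((480,640),np.uint8); cv2.fillConvexPoly(m,(cv2.convexHull(uv)*16).astype(np.int32),1,cv2.LINE_AA,4); return m>0
def fitbox(obs,dims,zc,x0,pen=True):
    cs={n:cam(n) for n,_ in obs}
    def f(v):
        r=0
        for n,m in obs:
            h=hullmask(n,boxpts(*v,dims,zc),cs[n]); r+=1-(h&m).sum()/max(1,(h|m).sum())
        return r
    best=None
    for dy in(0,.2,-.2):
        x=np.array(x0)+[0,0,dy]
        s=np.array([x,x+[.03,0,0],x+[0,.03,0],x+[0,0,.25]])
        o=minimize(f,x,method="Nelder-Mead",options=dict(initial_simplex=s,xatol=1e-4,fatol=1e-4))
        if best is None or o.fun<best.fun:best=o
    return best.x,best.fun
E
cat > m1.py <<'E'
from h import *
S={}
for n in("scene","side"):
    read_camera(n)
    for l in("pack_center","radio","remote_center"):
        S[n,l]=silhouettes(n,l)
def pick(n,l,uv):
    b=[s for s in S[n,l] if abs(s["box"][0]+s["box"][2]/2-uv[0])<25 and abs(s["box"][1]+s["box"][3]/2-uv[1])<25]
    return b[0]["pixels"] if b else None
ra=pick("scene","radio",(204,379)),pick("side","radio",(312,164))
x0=ray("scene",(200,352),.062); print("radio guess",x0)
for o in([("scene",ra[0])],[("side",ra[1])],[("scene",ra[0]),("side",ra[1])]):
    v,e=fitbox(o,(.24,.15,.062),.031,[x0[0],x0[1],0]); print("radio",v.round(4),np.degrees(v[2]).round(1),round(e,3))
for l,a,b,w in(("pack_center",(338,212),(371,316),(.110,.02,.05)),("remote_center",(311,219),(385,297),(.144,.018,.044))):
    m=pick("scene",l,a),pick("side",l,b)
    for n,q in zip(("scene","side"),m):
        ys,xs=np.nonzero(q); print(l,n,len(xs),xs.min(),xs.max(),ys.min(),ys.max(),ray(n,(xs.mean(),ys.mean()),.05).round(3))
    zc=.012+w[2]/2
    # only upper 28mm mostly seen
    vis=(w[0],w[1],.028); zt=.012+w[2]-.014
    v,e=fitbox([("scene",m[0]),("side",m[1])],vis,zt,[*ray("side",b,.05)[:2],0]); print(l,v.round(4),np.degrees(v[2]).round(1),round(e,3))
E
python3 m1.py
```

```text
radio guess [ 0.5764453 -0.2084767  0.062    ]
radio [ 0.5724 -0.2099 -0.15  ] -8.6 0.036
radio [ 0.5738 -0.2196 -0.1456] -8.3 0.061
radio [ 0.5719 -0.2109 -0.1506] -8.6 0.105
pack_center scene 748 320 355 192 229 [0.443 0.269 0.05 ]
pack_center side 1717 335 406 297 335 [0.426 0.294 0.05 ]
pack_center [ 0.4261  0.2871 -0.2744] -15.7 0.573
remote_center scene 732 293 332 198 241 [0.427 0.206 0.05 ]
remote_center side 1593 345 425 274 314 [0.401 0.238 0.05 ]
remote_center [ 0.4024  0.2259 -0.2987] -17.1 0.44
```

```bash
cat >> h.py <<'E'
def down(yaw): # tool x at yaw(deg), tool z down
    return R.from_euler("z",yaw,degrees=True)*R.from_euler("x",180,degrees=True)
def row(p,Rt,p0=None,R0=None):
    s=get_state(); p0=s["tcp_pos"] if p0 is None else p0; R0=quat(s["orientation"]) if R0 is None else R0
    sh=R0.inv().apply(np.array(p)-p0)*100; rv=np.degrees((R0.inv()*Rt).as_rotvec())
    return np.r_[sh,rv].round(2).tolist()
E
python3 - <<'E'
from h import *
s=get_state();K,p,Rm=cam("wrist");R0=quat(s["orientation"])
print("cam in tool",R0.inv().apply(p-s["tcp_pos"]).round(3),(R0.inv()*R.from_matrix(Rm)).as_matrix().round(2),K.round(0))
print(row((.45,-.1,.27),down(95)),row((.42,.26,.27),down(164)))
E
```

```text
cam in tool [ 0.079 -0.001 -0.166] [[ 0.   -0.95 -0.31]
 [ 1.    0.   -0.  ]
 [ 0.   -0.31  0.95]] [[348.   0. 319.]
 [  0. 348. 246.]
 [  0.   0.   1.]]
[35.6, -28.21, -6.29, 0.01, 0.01, -68.08] [49.22, -61.67, -6.3, 0.0, 0.01, -137.08]
```

Request:
send_rows --series '[35.6,-28.2,-6.3,0,0,-68,0.6,35.6,-28.2,-6.3,0,0,-68,0.6,35.6,-28.2,-6.3,0,0,-68,0.6,35.6,-28.2,-6.3,0,0,-68,0.6,35.6,-28.2,-6.3,0,0,-68,0.6,35.6,-28.2,-6.3,0,0,-68,0.6,35.6,-28.2,-6.3,0,0,-68,0.6,49.2,-61.7,-6.3,0,0,-137,0.6,49.2,-61.7,-6.3,0,0,-137,0.6,49.2,-61.7,-6.3,0,0,-137,0.6]'

```text
clock: 1.73
tcp_pos: [0.3904, -0.1239, 0.253]
orientation: [0.0, 0.65, 0.76, 0.0]
wrist_force: [1.3, 0.0, -0.5]
finger_gap: 0.0512
```

Run:
```python
from h import *
print(get_state()["tcp_pos"],row((.42,.26,.22),down(164)))
```

```text
[ 0.39042556 -0.12389861  0.25304823] [37.47, 8.84, 3.29, 0.02, 0.04, -65.12]
```

Request:
send_rows --series '[37.5,8.8,3.3,0,0,-65,0.6,37.5,8.8,3.3,0,0,-65,0.6,37.5,8.8,3.3,0,0,-65,0.6,37.5,8.8,3.3,0,0,-65,0.6,37.5,8.8,3.3,0,0,-65,0.6,37.5,8.8,3.3,0,0,-65,0.6,37.5,8.8,3.3,0,0,-65,0.6,37.5,8.8,3.3,0,0,-65,0.6,37.5,8.8,3.3,0,0,-65,0.6,37.5,8.8,3.3,0,0,-65,0.6]'

```text
clock: 2.57
tcp_pos: [0.4216, 0.263, 0.2191]
orientation: [0.0, 0.138, 0.99, 0.001]
wrist_force: [-1.0, 0.2, -0.2]
finger_gap: 0.0513
```

Run:
```python
from h import *
s=get_state();print(s["tcp_pos"],np.degrees(s["joint_pos"]).round(0))
im=read_camera("wrist");c=cam("wrist")
cv2.imwrite("pics/w1.png",im)
for l in("pack_center","remote_center"):
  for q in silhouettes("wrist",l):
    r=cv2.minAreaRect(np.argwhere(q["pixels"])[:,::-1].astype(np.float32)); b=cv2.boxPoints(r)
    print(l,round(q["p"],2),q["box"],[ray("wrist",u,.062 if l[0]=="p" else .056,c).round(4).tolist()[:2] for u in b])
```

```text
[0.42161158 0.26302807 0.21910708] [23.  9. -7. 74.  0. 39.]
pack_center 0.94 [365.6, 0.0, 71.4, 24.7] [[0.2592, 0.3502], [0.2748, 0.4045], [0.2906, 0.4017], [0.2747, 0.3464]]
pack_center 0.72 [519.3, 274.8, 74.4, 107.4] [[0.6431, 0.4228], [0.5361, 0.4715], [0.5688, 0.5158], [0.6813, 0.4708]]
pack_center 0.59 [328.7, 148.7, 30.1, 129.2] [[0.3615, 0.2921], [0.3677, 0.3136], [0.4857, 0.2837], [0.4788, 0.2596]]
remote_center 0.7 [266.7, 132.0, 26.3, 146.2] [[0.3322, 0.2397], [0.3373, 0.2594], [0.4724, 0.2213], [0.4667, 0.1989]]
```

View pics/w1.png

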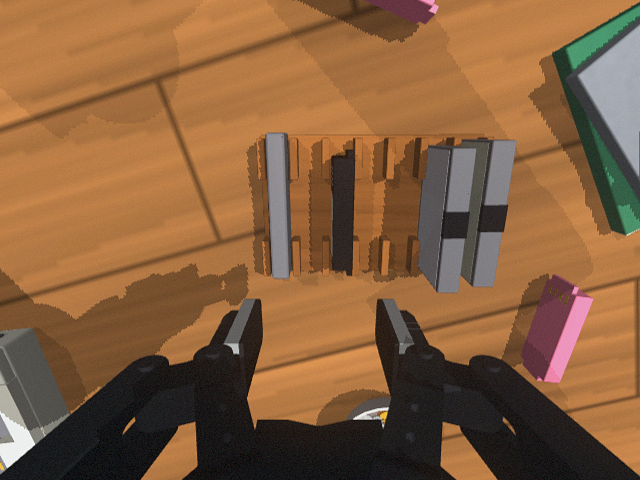

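The wrist view shows the pack at column 343, rows 150–275, with the remote left of it (278) and the cases right of it (445–495). The pack centre is about (0.4215, 0.287) with its long axis at -15°. The fingers straddle it with enough clearance to descend.

Run:
```python
from h import *
print(row((.4215,.2873,.03),down(164.7)))
```

```text
[0.78, 2.76, 18.93, -0.06, -0.03, -1.07]
```

Request:
send_rows --series '[0.7,2.7,3,0,0,-0.7,0.6,0.7,2.7,6,0,0,-0.7,0.6,0.7,2.7,9.5,0,0,-0.7,0.6,0.7,2.7,13,0,0,-0.7,0.6,0.7,2.7,15.5,0,0,-0.7,0.6,0.7,2.7,17.5,0,0,-0.7,0.6,0.7,2.7,18.6,0,0,-0.7,0.6,0.7,2.7,18.9,0,0,-0.7,0.6,0.7,2.7,18.9,0,0,-0.7,0.6]'

```text
clock: 3.47
tcp_pos: [0.4225, 0.2843, 0.0303]
orientation: [-0.001, 0.138, 0.99, -0.001]
wrist_force: [0.1, -0.5, 0.2]
finger_gap: 0.0512
```

Request:
send_rows --series '[0,0,0,0,0,0,0,0,0,0,0,0,0,0,0,0,0,0,0,0,0,0,0,0,0,0,0,0,0,0,0,0,0,0,0,0,0,0,0,0,0,0]' --newtons 40

```text
clock: 3.97
tcp_pos: [0.4241, 0.2864, 0.0322]
orientation: [0.002, 0.137, 0.991, 0.001]
wrist_force: [-0.8, -1.4, 5.9]
finger_gap: 0.0179
```

Run:
```python
from h import *
print(get_state()["wrist_force"],row((.424,.2864,.152),down(164.7)),row((.47,.03,.132),down(171.4)))
```

```text
[-0.78152207 -1.38331574  5.94187778] [-0.02, 0.01, -11.98, 0.08, 0.16, -0.46] [-11.41, -23.42, -9.98, 0.07, 0.17, -7.16]
```

Request:
send_rows --series '[0,0,-1.5,0,0,0,0,0,0,-5,0,0,0,0,0,0,-9,0,0,0,0,0,0,-12,0,0,0,0,-2,-4.1,-12,0,0,-2,0,-4,-8,-12,0,0,-4,0,-5.9,-12,-12,0,0,-6,0,-7.8,-16,-11,0,0,-7,0,-9.7,-20,-10,0,0,-7,0,-11.4,-23.4,-10,0,0,-7,0]'

```text
clock: 4.8
tcp_pos: [0.4654, 0.0402, 0.1304]
orientation: [-0.001, 0.076, 0.997, 0.0]
wrist_force: [-0.0, 0.5, -2.7]
finger_gap: 0.0183
```

Run:
```python
from h import *
s=get_state();print(s["tcp_pos"],s["wrist_force"],s["ft_torque"],s["finger_gap"],row((.47,.03,.025),down(171.4)))
im=read_camera("wrist");cv2.imwrite("pics/w2.png",im)
im2=read_camera("scene");cv2.imwrite("pics/s2.png",np.hstack([cv2.resize(im[60:420,100:540],(400,327)),cv2.resize(im2[80:260,180:400],(400,327))]))
```

```text
[0.46540896 0.0402477  0.13044782] [-0.018167    0.50430054 -2.69692348] [ 0.07449749 -0.02873296 -0.01446448] 0.0183320815121656 [-0.63, -0.94, 10.54, -0.0, -0.1, -0.11]
```

View pics/s2.png

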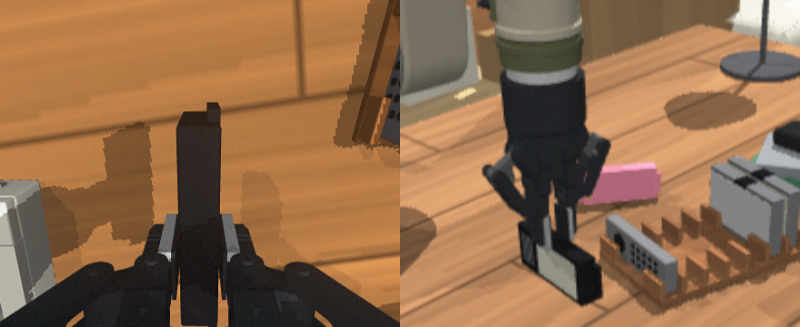

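Request:
send_rows --series '[-0.6,-0.9,3,0,0,0,0,-0.6,-0.9,6,0,0,0,0,-0.6,-0.9,8.5,0,0,0,0,-0.6,-0.9,9.8,0,0,0,0,-0.6,-0.9,10.4,0,0,0,0,-0.6,-0.9,10.8,0,0,0,0,-0.6,-0.9,10.9,0,0,0,0]'

```text
clock: 5.48
tcp_pos: [0.4712, 0.0323, 0.0224]
orientation: [-0.0, 0.076, 0.997, -0.0]
wrist_force: [0.2, -0.2, -2.7]
finger_gap: 0.0184
```

Request:
send_rows --series '[0,0,0.1,0,0,0,0,0,0,0.2,0,0,0,0,0,0,0.25,0,0,0,0,0,0,0.25,0,0,0,0]'

```text
clock: 5.82
tcp_pos: [0.4718, 0.0319, 0.0206]
orientation: [0.001, 0.076, 0.997, -0.0]
wrist_force: [-0.6, -0.4, -2.6]
finger_gap: 0.0186
```

Request:
send_rows --series '[0,0,0.1,0,0,0,0,0,0,0.15,0,0,0,0,0,0,0.15,0,0,0,0]'

```text
clock: 6.07
tcp_pos: [0.4719, 0.0321, 0.0202]
orientation: [0.001, 0.076, 0.997, 0.0]
wrist_force: [-3.6, 0.9, 9.9]
finger_gap: 0.0186
```

Request:
send_rows --series '[0,0,-0.1,0,0,0,0.3,0,0,-0.1,0,0,0,0.5,0,0,-0.2,0,0,0,0.5,0,0,-1,0,0,0,0.5,0,0,-3.5,0,0,0,0.5,0,0,-7,0,0,0,0.5,0,-2,-8,0,0,0,0,0,-5,-8,0,0,0,0,0,-6.5,-8,0,0,0,0,0,-6.5,-8,0,0,0,0]'

```text
clock: 6.9
tcp_pos: [0.4617, -0.0347, 0.0996]
orientation: [0.001, 0.078, 0.997, -0.001]
wrist_force: [0.9, 0.1, 0.6]
finger_gap: -0.0
```

Run:
```python
from h import *
s=get_state();print(s["tcp_pos"],s["wrist_force"],s["finger_gap"])
im=read_camera("wrist");im2=read_camera("scene");cv2.imwrite("pics/s3.png",np.hstack([cv2.resize(im[60:420,100:540],(400,327)),cv2.resize(im2[80:300,130:400],(400,327))]))
```

```text
[ 0.46173304 -0.03465412  0.09956392] [0.9414444  0.14470175 0.62380097] -6.677299484400282e-06
```

View pics/s3.png

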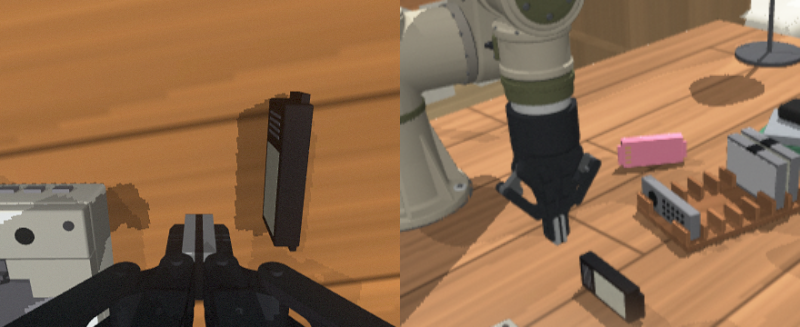

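Request:
send_rows --series '[0,0,3.5,0,0,0,0,0,0.5,5.9,0,0,0,0,0,2.5,5.9,0,0,0,0,0,3.5,5.9,0,0,0,0,0,4.2,5.9,0,0,0,0,0,4.8,5.9,0,0,0,0,0,5.3,5.9,0,0,0,0,0,5.8,5.9,0,0,0,0,0,6.3,5.9,0,0,0,0,0,6.8,5.9,0,0,0,0]'

```text
clock: 7.83
tcp_pos: [0.4721, 0.0352, 0.0399]
orientation: [0.0, 0.076, 0.997, -0.0]
wrist_force: [-0.2, 0.7, 0.0]
finger_gap: 0.0
```

Request:
send_rows --series '[0,0.4,0,0,0,0,0,0,0.7,0,0,0,0,0,0,0.7,0,0,0,0,0,0,0.7,-3,0,0,0,0.5,0,2,-7,0,0,0,0.9,0,2,-11,0,0,0,0.9,0,2,-13,0,0,0,0.9,0,2,-13,0,0,0,0.9]'

```text
clock: 8.5
tcp_pos: [0.4782, 0.0544, 0.1748]
orientation: [0.005, 0.076, 0.997, -0.0]
wrist_force: [0.3, -0.4, 0.1]
finger_gap: 0.0606
```

```bash
cat > m2.py <<'E'
from h import *
import sys
s=get_state();print(s["tcp_pos"],s["wrist_force"],s["finger_gap"])
im=read_camera("wrist");c=cam("wrist");cv2.imwrite("pics/"+sys.argv[1],im)
for q in silhouettes("wrist","pack_center"):
    r=cv2.minAreaRect(np.argwhere(q["pixels"])[:,::-1].astype(np.float32)); b=cv2.boxPoints(r)
    P=np.array([ray("wrist",u,.02,c)[:2] for u in b]); print(round(q["p"],2),q["box"],P.round(4).tolist(),P.mean(0).round(4))
    if q["p"]>.4:
        v,e=fitbox([("wrist",q["pixels"])],(.11,.05,.02),.01,[*P.mean(0),np.radians(-8)]); print("fit",v.round(4),np.degrees(v[2]).round(1),round(e,3))
E
python3 m2.py w4.png
```

```text
[0.47817847 0.05444686 0.17481821] [ 0.3362119  -0.43094449  0.0841973 ] 0.06057067163520499
0.64 [277.6, 148.1, 32.6, 141.2] [[0.4087, 0.0305], [0.4117, 0.0535], [0.5426, 0.0351], [0.5393, 0.009]] [0.4756 0.032 ]
fit [ 0.4731  0.0323 -0.41  ] -23.5 0.545
0.22 [0.0, 217.7, 171.8, 246.6] [[0.429, -0.2387], [0.4535, -0.0795], [0.744, -0.1639], [0.7124, -0.3685]] [ 0.5847 -0.2127]
```

View pics/w4.png

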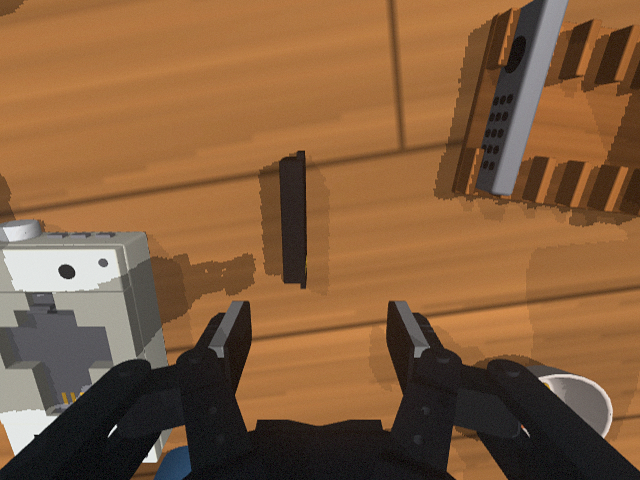

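The pack still seems to be upright at (293,218), although the push went past its face. I'll check from the fixed cameras.

Run:
```python
from h import *
c=cam("wrist")
for u in((282,157),(305,157),(284,282),(305,284),(293,218)): print(u,ray("wrist",u,.05,c).round(4))
im=read_camera("side");im2=read_camera("scene")
print(proj("side",(.472,.032,.03)),proj("scene",(.472,.032,.03)))
a=proj("side",(.472,.032,.03)).astype(int);b=proj("scene",(.472,.032,.03)).astype(int)
f=lambda i,p:cv2.resize(i[max(0,p[1]-70):p[1]+70,max(0,p[0]-70):p[0]+70],(400,400),interpolation=cv2.INTER_CUBIC)
cv2.imwrite("pics/s5.png",np.hstack([f(im,a),f(im2,b)]))
```

```text
(282, 157) [0.4112 0.0361 0.05  ]
(305, 157) [0.414  0.0543 0.05  ]
(284, 282) [0.5182 0.0179 0.05  ]
(305, 284) [0.523  0.0361 0.05  ]
(293, 218) [0.4617 0.0361 0.05  ]
[349.21119384 226.33652302] [270.6001658 269.3659987]
```

View pics/s5.png

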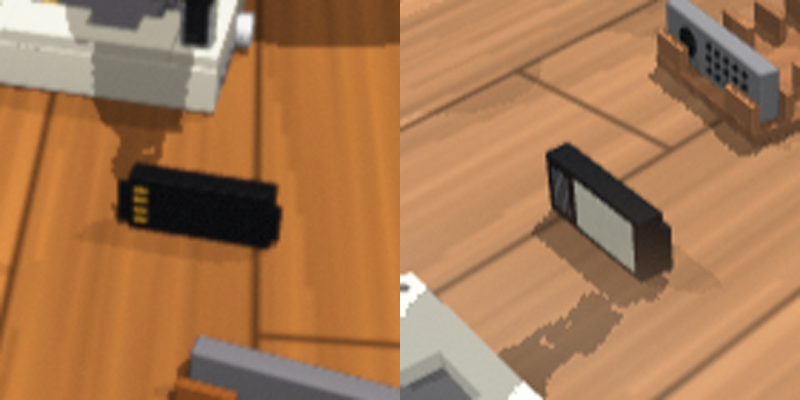

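Both views show the pack still standing in the same place, so the push didn't take. I'll redo it in steps and watch for contact.

Run:
```python
from h import *
Rt=down(171.0); d=Rt.apply([0,1,0]); c=np.array([.468,.0355,0])
for k,z in((-.075,.13),(-.075,.035),(-.03,.035),(0,.035)): print(k,row(c+d*k+[0,0,z],Rt))
```

```text
-0.075 [0.3, -9.47, 3.83, -0.02, -0.12, 0.22]
-0.075 [0.28, -9.46, 13.33, -0.02, -0.12, 0.22]
-0.03 [0.27, -4.96, 13.32, -0.02, -0.12, 0.22]
0 [0.25, -1.96, 13.32, -0.02, -0.12, 0.22]
```

Request:
send_rows --series '[0.3,-4,0,0,0,0,0,0.3,-8,0,0,0,0,0,0.3,-9.5,0,0,0,0,0,0.3,-9.5,4,0,0,0,0,0.3,-9.5,8,0,0,0,0,0.3,-9.5,11.5,0,0,0,0,0.3,-9,13.3,0,0,0,0,0.3,-7,13.3,0,0,0,0,0.3,-5.5,13.3,0,0,0,0,0.3,-4.5,13.3,0,0,0,0]'

```text
clock: 9.53
tcp_pos: [0.4627, 0.0117, 0.0342]
orientation: [-0.003, 0.076, 0.997, 0.0]
wrist_force: [-0.4, -0.3, 0.1]
finger_gap: 0.0001
```

Request:
send_rows --series '[0,0.3,0,0,0,0,0,0,0.7,0,0,0,0,0,0,1.0,0,0,0,0,0,0,1.4,0,0,0,0,0]'

```text
clock: 9.87
tcp_pos: [0.4672, 0.0243, 0.0366]
orientation: [0.0, 0.077, 0.997, -0.0]
wrist_force: [-0.6, -0.5, -0.3]
finger_gap: -0.0001
```

Run:
```python
from h import *
s=get_state();print(s["tcp_pos"],s["wrist_force"])
im=read_camera("wrist");c=cam("wrist");cv2.imwrite("pics/w6.png",im[80:480,60:580])
for q in silhouettes("wrist","pack_center"): print(q["p"],q["box"])
```

```text
[0.46718056 0.02428867 0.03660844] [-0.6434346  -0.47029768 -0.32270828]
0.72 [313.8, 173.7, 49.0, 224.7]
```

View pics/w6.png

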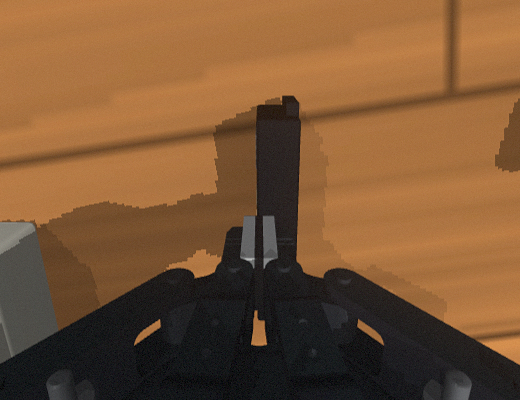

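Run:
```python
from h import *
s=get_state();c=cam("wrist");T=s["tcp_pos"];Rt=quat(s["orientation"])
print("tcp px",proj("wrist",T,c),"tcp z+18",proj("wrist",T+[0,0,.0187],c), "cam",c[1])
for z in(.02,.05): print(z,[ray("wrist",u,z,c).round(4)[:2].tolist() for u in((317,200),(360,200),(317,187),(358,187))])
read_camera("wrist"); q=silhouettes("wrist","pack_center")[0]["pixels"]
for r in(190,210,240,270,300,320,340):
    x=np.nonzero(q[r])[0]; print(r,x.min() if len(x) else None,x.max() if len(x) else None)
print(row(T,down(171)))
```

```text
tcp px [316.10320716 290.94287498] tcp z+18 [315.83458468 307.89749179] cam [0.39037765 0.03768941 0.20297513]
0.02 [[0.4229, 0.0318], [0.4264, 0.0544], [0.4161, 0.0329], [0.4194, 0.0541]]
0.05 [[0.4176, 0.0328], [0.4205, 0.0516], [0.4119, 0.0337], [0.4146, 0.0514]]
190 316 358
210 315 359
240 315 358
270 316 357
300 335 356
320 353 355
340 None None
[-0.0, 0.03, -0.01, -0.01, 0.02, 0.23]
```

Run:
```python
from h import *
s=get_state();c=cam("wrist");T=s["tcp_pos"];Rt=quat(s["orientation"])
for x in(-.011,0,.011):
  print(x,[(round(-z*1000),proj("wrist",T+Rt.apply([x,0.008,z]),c).round(0).tolist()) for z in(0,-.01,-.02,-.03)])
im=read_camera("wrist")
cv2.imwrite("pics/w7.png",cv2.resize(cv2.convertScaleAbs(im[250:400,240:400],alpha=2.2,beta=20),(640,600),interpolation=cv2.INTER_CUBIC))
```

```text
-0.011 [(0, [331.0, 310.0]), (10, [332.0, 319.0]), (20, [333.0, 330.0]), (30, [333.0, 342.0])]
0 [(0, [331.0, 291.0]), (10, [332.0, 300.0]), (20, [333.0, 309.0]), (30, [334.0, 320.0])]
0.011 [(0, [332.0, 271.0]), (10, [332.0, 279.0]), (20, [333.0, 288.0]), (30, [334.0, 297.0])]
```

View pics/w7.png

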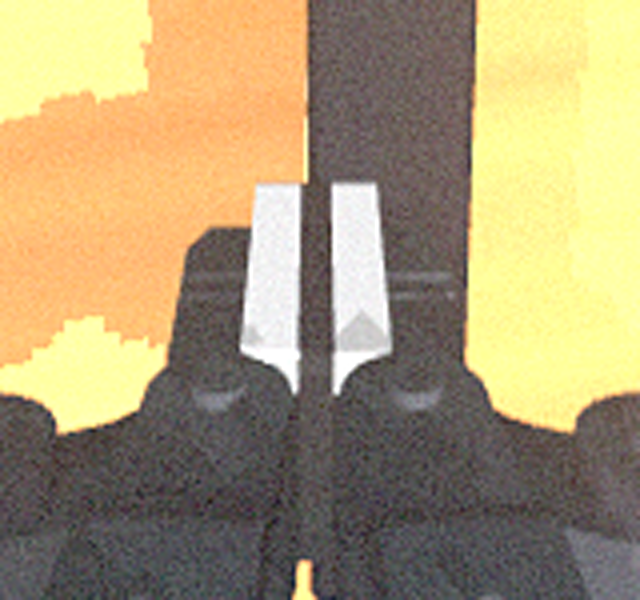

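Request:
send_rows --series '[0,-2,0,0,0,0,0,0,-4.5,0,0,0,0,0,0,-4.5,1.5,0,0,0,0,0,-4.5,2.6,0,0,0,0,0,-4.5,3,0,0,0,0,0,-4.5,3.3,0,0,0,0,0,-4.5,3.3,0,0,0,0]'

```text
clock: 10.7
tcp_pos: [0.4599, -0.02, 0.0032]
orientation: [-0.0, 0.076, 0.997, 0.0]
wrist_force: [0.3, 0.4, 0.5]
finger_gap: -0.0001
```

Run:
```python
from h import *
s=get_state();print(s["tcp_pos"],s["wrist_force"])
im=read_camera("side");p=proj("side",s["tcp_pos"]);print(p,proj("side",s["tcp_pos"]+[0,0,.03]))
im2=read_camera("scene");q=proj("scene",s["tcp_pos"]);print(q,proj("scene",s["tcp_pos"]+[0,0,.03]))
f=lambda i,p:cv2.resize(cv2.circle(i,(int(p[0]),int(p[1])),1,(0,255,0),-1)[int(p[1])-60:int(p[1])+40,int(p[0])-50:int(p[0])+50],(400,400),interpolation=cv2.INTER_CUBIC)
cv2.imwrite("pics/s8.png",np.hstack([f(im,p),f(im2,q)]))
```

```text
[ 0.45989758 -0.01999493  0.00320487] [0.28142058 0.35137224 0.47847345]
[354.86090598 221.541661  ] [355.6200284  211.00977716]
[247.49031928 290.24749466] [246.09545704 277.79605381]
```

View pics/s8.png

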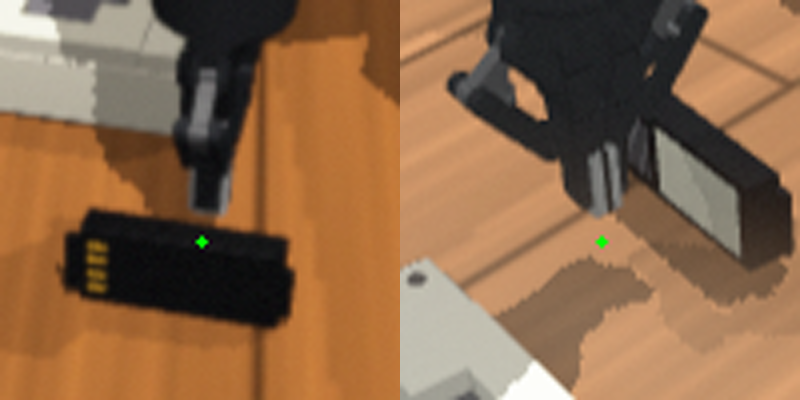

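The fixed views settle it. The real fingertips sit about 20 mm behind the reported TCP, so the earlier pushes passed over the top of the pack. I'll push again with the TCP at about 0.017, which puts the tips near z = 0.04.

Request:
send_rows --series '[0,0,-1.4,0,0,0,0,0,2,-1.4,0,0,0,0,0,3,-1.4,0,0,0,0,0,3.5,-1.4,0,0,0,0,0,4,-1.4,0,0,0,0,0,4.5,-1.4,0,0,0,0,0,5,-1.4,0,0,0,0,0,5.5,-1.4,0,0,0,0,0,6,-1.4,0,0,0,0,0,6.5,-1.4,0,0,0,0]'

```text
clock: 11.63
tcp_pos: [0.47, 0.0446, 0.0173]
orientation: [-0.0, 0.076, 0.997, -0.0]
wrist_force: [0.4, 0.6, -0.0]
finger_gap: -0.0001
```

Request:
send_rows --series '[0,0.2,0,0,0,0,0,0,0.2,-1,0,0,0,0,0,0.5,-5,0,0,0,0.4,0,1.5,-9,0,0,0,0.8,0,2,-13,0,0,0,0.8,0,2,-15,0,0,0,0.8,0,2,-15,0,0,0,0.8]'

```text
clock: 12.22
tcp_pos: [0.4767, 0.0642, 0.1729]
orientation: [0.005, 0.076, 0.997, 0.0]
wrist_force: [0.1, -0.0, 0.1]
finger_gap: 0.0604
```

```bash
python3 m2.py w9.png
```

```text
[0.47665161 0.06422328 0.17290396] [ 0.10069546 -0.03234993  0.12804974] 0.06042561369780252
0.92 [293.8, 152.7, 59.8, 123.4] [[0.4114, 0.0544], [0.4187, 0.1022], [0.5338, 0.0878], [0.5256, 0.0344]] [0.4724 0.0697]
fit [ 0.4712  0.0696 -0.1691] -9.7 0.065
```

Run:
```python
from h import *
im=cv2.imread("pics/w9.png");x,y,w,h=[293,152,60,124]
g=cv2.cvtColor(im,cv2.COLOR_BGR2GRAY)
print(cv2.resize(g[y:y+h,x:x+w],(8,12),interpolation=cv2.INTER_AREA))
print(row((.4488,.0733,.03),down(171)))
```

```text
[[110  83  51  51  51  52  88  98]
 [ 51  46  53  53  53  53  48  60]
 [ 55  56  78  78  78  79  58  64]
 [ 59  58  84  84  84  84  59  68]
 [ 60  97 107 107 108 108 101  72]
 [ 63 198 222 222 222 223 202  73]
 [ 64 192 222 223 223 223 196  79]
 [ 68 187 222 222 222 223 193  81]
 [ 69 185 223 223 222 223 188  83]
 [ 71 180 223 223 223 223 182  86]
 [ 72 175 223 223 223 223 175  89]
 [ 88  90 101 101 101 100  92  91]]
[2.65, 0.53, 13.81, 0.01, 0.13, 0.24]
```

The paper panel faces up with the ribs at the robot end, so the pack is right way up. I'll descend to grip it across its width, 23 mm towards the rear.

Request:
send_rows --series '[2.6,0.5,3,0,0,0.2,0.7,2.6,0.5,7,0,0,0.2,0.7,2.6,0.5,11,0,0,0.2,0.7,2.6,0.5,14,0,0,0.2,0.7,2.6,0.5,16,0,0,0.2,0.7,2.6,0.5,17,0,0,0.2,0.7,2.6,0.5,17.3,0,0,0.2,0.7,2.6,0.5,17.3,0,0,0.2,0.7]'

```text
clock: 12.98
tcp_pos: [0.4458, 0.0728, -0.0076]
orientation: [-0.002, 0.078, 0.997, -0.0]
wrist_force: [0.4, -0.2, 0.5]
finger_gap: 0.0593
```

Request:
send_rows --series '[0,0,0.2,0,0,0,0.7,0,0,0.5,0,0,0,0.7,0,0,0.7,0,0,0,0.7,0,0,0.9,0,0,0,0.7,0,0,0.9,0,0,0,0.7]'

```text
clock: 13.4
tcp_pos: [0.4484, 0.0729, -0.0144]
orientation: [0.0, 0.078, 0.997, -0.0]
wrist_force: [-0.2, 0.6, -0.2]
finger_gap: 0.0599
```

Request:
send_rows --series '[0,0,0.2,0,0,0,0.7,0,0,0.3,0,0,0,0.7,0,0,0.4,0,0,0,0.7,0,0,0.4,0,0,0,0.7]'

```text
clock: 13.73
tcp_pos: [0.4481, 0.0729, -0.0186]
orientation: [-0.0, 0.078, 0.997, -0.0]
wrist_force: [-0.9, 0.5, 0.5]
finger_gap: 0.0599
```

Run:
```python
from h import *
s=get_state();T=s["tcp_pos"];Rt=quat(s["orientation"]);print(T,s["wrist_force"])
im=read_camera("scene");im2=read_camera("side");im3=read_camera("wrist")
def f(n,i):
    for h in(0,.01,.02,.03,.04):
        p=proj(n,T+Rt.apply([.0,-.03 if n=="scene" else .03,-h]));i=cv2.circle(cv2.resize(i,None,fx=4,fy=4,interpolation=cv2.INTER_CUBIC) if h==0 else i,(int(4*p[0]),int(4*p[1])),2,(0,255,0),-1)
    x,y=int(4*p[0]),int(4*p[1]);return i[y-150:y+250,x-130:x+130]
cv2.imwrite("pics/x10.png",np.hstack([f("scene",im),f("side",im2),cv2.resize(im3[250:450,180:320],(280,400))]))
```

```text
[ 0.44814284  0.07287703 -0.01862409] [-0.94164457  0.5092402   0.46324574]
```

View pics/x10.png

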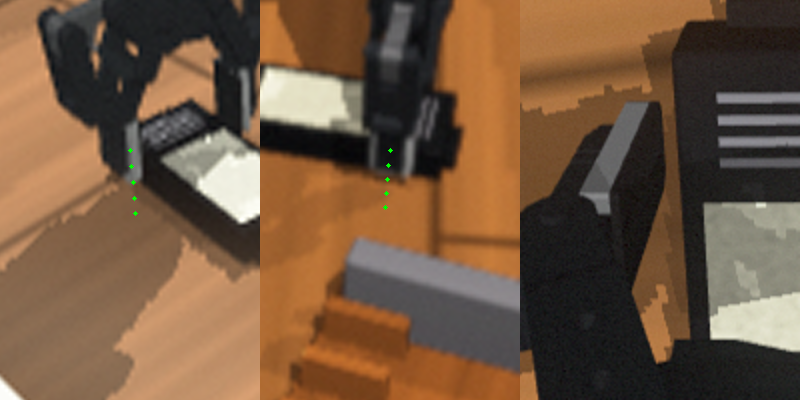

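Request:
send_rows --series '[0,0,-0.2,0,0,0,0.7,0,0,-0.2,0,0,0,0.3,0,0,-0.2,0,0,0,0.3,0,0,-0.2,0,0,0,0.3,0,0,-0.2,0,0,0,0.3]' --newtons 60

```text
clock: 14.3
tcp_pos: [0.4486, 0.0729, -0.0157]
orientation: [0.0, 0.078, 0.997, -0.0]
wrist_force: [-1.7, 0.0, 6.9]
finger_gap: 0.0481
```

Run:
```python
from h import *
print(row((.55,-.07,.15),down(171.4)))
```

```text
[-12.26, -12.53, -16.56, -0.0, 0.05, -0.36]
```

Request:
send_rows --series '[0,0,-1.5,0,0,0,0.3,0,0,-5,0,0,0,0.3,0,0,-9,0,0,0,0.3,-2,-2,-12.5,0,0,0,0.3,-4.5,-4.6,-15,0,0,0,0.3,-7,-7.2,-16.5,0,0,0,0.3,-9.6,-9.8,-16.5,0,0,0,0.3,-12.3,-12.5,-16.5,0,0,0,0.3,-12.3,-12.5,-16.5,0,0,0,0.3,-12.3,-12.5,-16.5,0,0,0,0.3]'

```text
clock: 15.13
tcp_pos: [0.5506, -0.0715, 0.1475]
orientation: [-0.001, 0.08, 0.997, 0.0]
wrist_force: [-0.1, 0.5, -2.3]
finger_gap: 0.0484
```

```bash
cat > bay.py <<'E'
from h import *
s=get_state();T=s["tcp_pos"];print(T,s["wrist_force"],s["ft_torque"],s["finger_gap"])
im=read_camera("wrist");c=cam("wrist");cv2.imwrite("pics/w11.png",im)
for l in("radio","bay","catch","pack_center"):
    try:
        for q in silhouettes("wrist",l):
            print(l,round(q["p"],2),q["box"])
            if l=="radio": np.save("radio.npy",q["pixels"]); v,e=fitbox([("wrist",q["pixels"])],(.24,.15,.062),.031,[.572,-.211,-.15]); print(v.round(4),np.degrees(v[2]),e)
    except Exception as ex: print(l,ex)
np.savez("c11.npz",K=c[0],p=c[1],R=c[2],T=T)
# rectified top view at z=.062: 1 px = 0.5mm about radio guess, radio axes (rows: -x up?)
def rect(n,im,c,z=.062,x0=.572,y0=-.211,yaw=171.4):
    H,W=520,340; cc,ss=np.cos(np.radians(yaw)),np.sin(np.radians(yaw))
    u,v=np.meshgrid(np.arange(W),np.arange(H)); X=(v-H/2)*.0005; Y=(u-W/2)*.0005
    P=np.stack([x0+cc*X-ss*Y,y0+ss*X+cc*Y,np.full(X.shape,z)],-1)
    q=(P-c[1])@c[2]@c[0].T; m=(q[...,:2]/q[...,2:]).astype(np.float32)
    return cv2.remap(im,m[...,0],m[...,1],cv2.INTER_LINEAR)
rw=rect("wrist",im,c); rs=rect("scene",cv2.imread("pics/scene0.png"),cam("scene"))
cv2.imwrite("pics/rect.png",np.hstack([rw,rs]))
E
python3 bay.py
```

```text
[ 0.55063652 -0.07149686  0.14746851] [-0.1271041   0.52651324 -2.26965874] [ 0.05906356  0.19419734 -0.04065345] 0.048440430108638736
bay 0.8 [22.6, 119.1, 242.1, 294.5]
catch 0.64 [120.4, 201.2, 34.1, 24.7]
```

```bash
cat > bay2.py <<'E'
from h import *
z=np.load("c11.npz");cw=(z["K"],z["p"],z["R"])
op=np.array([[-56.5,-27],[0,-27],[0,-52],[46,-52],[46,-27],[63,-27],[63,27],[46,27],[46,52],[0,52],[0,27],[-56.5,27]])/1000
def world(v,P,z): 
    c,s=np.cos(v[2]),np.sin(v[2]);return np.c_[v[0]+c*P[:,0]-s*P[:,1],v[1]+s*P[:,0]+c*P[:,1],np.full(len(P),z)]
def fill(n,c,Q):
    uv=np.array([proj(n,p,c) for p in Q]);m=np.zeros((480,640),np.uint8)
    cv2.fillPoly(m,[(uv*16).astype(np.int32)],255,cv2.LINE_AA,4);return m/255.
for n,f,c in(("wrist","w11.png",cw),("scene","scene0.png",cam("scene")),("side","side0.png",cam("side"))):
    g=cv2.cvtColor(cv2.imread("pics/"+f),cv2.COLOR_BGR2GRAY).astype(float)
    ok=np.ones_like(g)
    if n=="wrist": ok[:, 290:]=0
    def cost(v):
        a=fill(n,c,world(v,op,.062)); big=fill(n,c,world(v,op*1.0+np.sign(op)*.006,.062))
        ring=np.clip(big-a,0,1)*ok; a=a*ok
        return (a*g).sum()/a.sum()-(ring*g).sum()/ring.sum()
    best=min((minimize(cost,[.574+dx,-.211+dy,np.radians(171.4+da)],method="Nelder-Mead",options=dict(initial_simplex=np.array([.574+dx,-.211+dy,np.radians(171.4+da)])+np.array([[0,0,0],[.006,0,0],[0,.006,0],[0,0,.05]]),xatol=1e-5)) for dx in(-.01,0,.01) for dy in(-.008,.008) for da in(-1,1)),key=lambda o:o.fun)
    v=best.x;print(n,v[:2].round(4),np.degrees(v[2]).round(2),round(best.fun,1))
    if n=="wrist":
        print("opening corners px",[proj(n,p,c).round(0).tolist() for p in world(v,op,.062)[[0,3,5,11]]])
# radio box fit with 'bay' silhouette
read_camera("wrist")
q=[q for q in silhouettes("wrist","bay")][0]["pixels"]
print(fitbox([("wrist",q)],(.24,.15,.062),.031,[.572,-.211,-.15]))
for q in silhouettes("wrist","catch"):
    ys,xs=np.nonzero(q["pixels"]);print("catch",ray("wrist",(xs.mean(),ys.mean()),.063,cw))
E
python3 bay2.py
```

```text
wrist [ 0.5725 -0.2071] 172.07 -70.3
opening corners px [[194.0, 357.0], [210.0, 240.0], [174.0, 218.0], [131.0, 358.0]]
scene [ 0.5745 -0.2116] 171.93 -88.9
side [ 0.5737 -0.2133] 171.69 -74.6
(array([ 0.572, -0.211, -0.15 ]), np.float64(1.0))
catch [ 0.50643166 -0.19805013  0.063     ]
catch [ 0.62559051 -0.08088263  0.063     ]
```

View pics/rect.png

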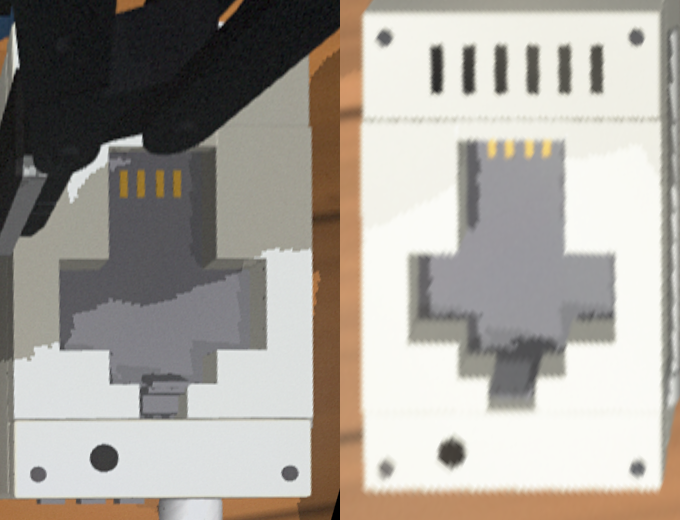

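Run:
```python
from h import *
print(row((.65,-.22,.11),down(171.9)))
```

```text
[-12.23, -13.38, 3.87, -0.0, 0.0, -0.79]
```

Request:
send_rows --series '[-2,-2.2,0,0,0,0,0.3,-4,-4.4,0,0,0,-0.4,0.3,-6,-6.6,0,0,0,-0.8,0.3,-8,-8.8,0,0,0,-0.8,0.3,-10,-11,1.5,0,0,-0.8,0.3,-12.2,-13.4,3,0,0,-0.8,0.3,-12.2,-13.4,3.9,0,0,-0.8,0.3,-12.2,-13.4,3.9,0,0,-0.8,0.3]'

```text
clock: 16.2
tcp_pos: [0.6486, -0.2215, 0.1056]
orientation: [-0.003, 0.072, 0.997, 0.001]
wrist_force: [-1.3, -0.3, -4.0]
finger_gap: 0.0483
```

```bash
cat > bay3.py <<'E'
from h import *
import sys
exec(open("bay2.py").read().split("for n,f,c in")[0].split("from h import *")[1].replace('z=np.load("c11.npz");cw=(z["K"],z["p"],z["R"])',''))
s=get_state();T=s["tcp_pos"];print(T,s["wrist_force"],s["finger_gap"],(quat(s["orientation"]).as_euler("zyx",degrees=True)).round(2))
im=read_camera("wrist");c=cam("wrist");cv2.imwrite("pics/w12.png",im);n="wrist"
g=cv2.cvtColor(im,cv2.COLOR_BGR2GRAY).astype(float)
np.savez("c12.npz",K=c[0],p=c[1],R=c[2],T=T)
fl=np.array(op);keep=op.copy();keep[[0,11],0]=-.02  # only the part x>-20 mm
print([proj(n,p,c).round(0).tolist() for p in world((.5735,-.2095,np.radians(171.9)),keep,.062)])
print("tcp px",proj(n,T,c))
big0=keep+np.sign(keep)*.006; big0[[0,11],0]=-.02
def cost(v):
    a=fill(n,c,world(v,keep,.062)); b=fill(n,c,world(v,big0,.062)); r=np.clip(b-a,0,1)
    return (a*g).sum()/a.sum()-(r*g).sum()/r.sum()
o=[minimize(cost,[.5735+dx,-.2095+dy,np.radians(171.9)],method="Nelder-Mead",options=dict(initial_simplex=np.array([.5735+dx,-.2095+dy,np.radians(171.9)])+np.array([[0,0,0],[.006,0,0],[0,.006,0],[0,0,.05]]),xatol=1e-5)) for dx in(-.006,0,.006) for dy in(-.006,.006)]
o=min(o,key=lambda q:q.fun);v=o.x;print(v[:2].round(4),np.degrees(v[2]),o.fun)
e=world(v,keep,.062);uv=[proj(n,p,c).round(1).tolist() for p in e];print(uv)
# row profiles: bay edges in the image and in x across
for r in range(40,300,20): print(r,g[r,150:490:10].astype(int).tolist())
E
python3 bay3.py
```

```text
[ 0.64862391 -0.22152333  0.1056291 ] [-1.26963112 -0.28377649 -4.0011952 ] 0.04832438956772005 [-171.75   -0.28 -179.87]
[[362.0, 174.0], [363.0, 139.0], [406.0, 139.0], [412.0, 50.0], [366.0, 50.0], [367.0, 14.0], [265.0, 14.0], [267.0, 50.0], [220.0, 50.0], [227.0, 139.0], [270.0, 139.0], [272.0, 174.0]]
tcp px [314.19904449 290.05522982]
[ 0.5725 -0.2078] 171.83741649158853 -81.80796477886368
[[364.2, 171.6], [365.6, 136.6], [408.6, 136.6], [415.2, 47.6], [369.0, 47.5], [370.4, 11.2], [267.9, 11.2], [269.3, 47.5], [223.1, 47.5], [229.7, 136.6], [272.7, 136.6], [274.0, 171.6]]
40 [80, 76, 82, 210, 208, 208, 210, 210, 208, 211, 209, 209, 107, 119, 131, 125, 116, 100, 120, 118, 126, 74, 180, 208, 210, 213, 209, 209, 208, 210, 210, 111, 119, 120]
60 [84, 84, 83, 116, 209, 207, 209, 210, 81, 82, 78, 79, 118, 113, 129, 125, 127, 127, 126, 128, 124, 82, 86, 78, 77, 77, 82, 209, 209, 211, 210, 105, 115, 114]
80 [120, 118, 84, 121, 208, 209, 209, 210, 112, 128, 126, 127, 127, 126, 123, 127, 124, 128, 129, 130, 131, 124, 131, 130, 134, 89, 88, 213, 211, 210, 208, 105, 115, 110]
100 [115, 1
[... 989 characters left out ...]
209, 207, 210, 118, 116, 112, 113]
220 [115, 114, 120, 122, 86, 206, 210, 210, 207, 211, 209, 208, 211, 112, 121, 159, 165, 117, 123, 166, 82, 86, 211, 208, 206, 209, 212, 213, 211, 112, 122, 117, 111, 111]
240 [119, 116, 117, 120, 81, 181, 206, 209, 208, 208, 152, 148, 146, 145, 148, 207, 207, 204, 209, 205, 207, 209, 210, 208, 212, 206, 208, 211, 210, 111, 123, 119, 118, 121]
260 [114, 116, 110, 110, 78, 171, 207, 149, 149, 147, 148, 148, 37, 41, 42, 35, 31, 32, 36, 38, 42, 44, 43, 208, 207, 209, 209, 211, 211, 105, 114, 113, 113, 113]
280 [77, 78, 80, 77, 79, 104, 147, 149, 150, 147, 33, 29, 45, 38, 34, 35, 29, 34, 34, 39, 36, 46, 37, 209, 207, 209, 206, 209, 212, 107, 122, 117, 118, 117]
```

```bash
cat > pk.py <<'E'
from h import *
im=cv2.imread("pics/w12.png");g=cv2.GaussianBlur(cv2.cvtColor(im,cv2.COLOR_BGR2GRAY),(3,3),0).astype(int)
z=np.load("c12.npz");c=(z["K"],z["p"],z["R"]);T=z["T"]
for r in(255,265,275,285,295,305): 
    x=np.nonzero(g[r,200:420]<62)[0]+200; print(r,x.min(),x.max(),(x.min()+x.max())/2)
for k in(280,300,310,330,350): print(k,[ (r,g[r,k]) for r in range(225,300,4)])
B=np.array([.5725,-.2078]);ya=np.radians(171.84);ex=np.array([np.cos(ya),np.sin(ya)]);ey=np.array([-ex[1],ex[0]])
d=T[:2]-B;print("tcp in bay",d@ex,d@ey)
E
python3 pk.py
```

```text
255 286 351 318.5
265 263 374 318.5
275 249 378 313.5
285 250 378 314.0
295 250 377 313.5
305 222 380 301.0
280 [(225, np.int64(113)), (229, np.int64(111)), (233, np.int64(103)), (237, np.int64(179)), (241, np.int64(148)), (245, np.int64(148)), (249, np.int64(145)), (253, np.int64(147)), (257, np.int64(82)), (261, np.int64(34)), (265, np.int64(35)), (269, np.int64(32)), (273, np.int64(37)), (277, np.int64(38)), (281, np.int64(36)), (285, np.int64(37)), (289, np.int64(36)), (293, np.int64(68)), (297, np.int64(67))]
300 [(225, np.int64(121)), (229, np.int64(120)), (233, np.int64(104)), (237, np.int64(208)), (241, np.int64(209)), (245, np.int64(39)), (249, np.int64(43)), (253, np.int64(43)), (257, np.int64(40)), (261, np.int64(34)), (265, np.int64(33)), (269, np.int64(31)), (273, np.int64(35)), (277, np.int64(36)), (281, np.int64(37)), (285, np.int64(35)), (289, np.int64(32)), (293, np.int64(87)), (297, np.int64(92))]
310 [(225, np.int64(121)), (229, np.int64(120)), (233, np.int64(93)), (237, np.int64(208)), (241, np.int64(209)), (245, np.int64(37)), (249, np.int64(41)), (253, np.int64(
[... 408 characters left out ...]
(42)), (257, np.int64(40)), (261, np.int64(34)), (265, np.int64(33)), (269, np.int64(30)), (273, np.int64(33)), (277, np.int64(37)), (281, np.int64(35)), (285, np.int64(37)), (289, np.int64(36)), (293, np.int64(87)), (297, np.int64(84))]
350 [(225, np.int64(114)), (229, np.int64(114)), (233, np.int64(102)), (237, np.int64(209)), (241, np.int64(210)), (245, np.int64(35)), (249, np.int64(44)), (253, np.int64(45)), (257, np.int64(44)), (261, np.int64(38)), (265, np.int64(36)), (269, np.int64(35)), (273, np.int64(38)), (277, np.int64(40)), (281, np.int64(36)), (285, np.int64(39)), (289, np.int64(39)), (293, np.int64(87)), (297, np.int64(86))]
tcp in bay -0.07730106110709077 0.0027795154673571137
```

Run:
```python
from h import *
im=cv2.imread("pics/w12.png");g=cv2.cvtColor(im,cv2.COLOR_BGR2GRAY).astype(int)
for r in range(240,300,5): print(r,g[r,240:292:2].tolist(),"|",g[r,346:392:2].tolist())
read_camera("wrist")
for q in silhouettes("wrist","pack_center"):
    print(q["p"],q["box"]); m=q["pixels"]
    for r in range(240,310,6):
        x=np.nonzero(m[r])[0]; print(r,(x.min(),x.max()) if len(x) else None)
```

```text
240 [208, 213, 145, 148, 146, 152, 146, 147, 147, 146, 148, 149, 151, 149, 151, 146, 142, 146, 149, 149, 145, 146, 147, 143, 145, 148] | [208, 208, 207, 209, 206, 205, 206, 209, 210, 211, 209, 207, 210, 208, 209, 210, 208, 208, 209, 207, 209, 209, 212]
245 [217, 150, 150, 146, 151, 146, 149, 148, 151, 149, 150, 145, 146, 148, 146, 142, 150, 148, 149, 149, 147, 150, 152, 38, 39, 40] | [36, 39, 40, 104, 212, 207, 205, 209, 207, 207, 206, 206, 210, 208, 209, 207, 207, 209, 211, 207, 212, 206, 209]
250 [140, 138, 143, 139, 136, 142, 137, 139, 138, 138, 138, 138, 137, 141, 139, 136, 140, 138, 140, 140, 142, 141, 118, 41, 45, 43] | [45, 43, 45, 31, 213, 204, 204, 207, 206, 198, 200, 199, 199, 199, 197, 198, 201, 198, 199, 198, 199, 196, 199]
255 [149, 148, 149, 146, 150, 147, 150, 148, 146, 148, 147, 146, 149, 148, 148, 150, 150, 149, 150, 149, 151, 150, 155, 43, 43, 43] | [40, 42, 47, 34, 215, 211, 211, 210, 211, 209, 211, 212, 211, 206, 207, 209, 207, 208, 208, 209, 206, 208, 208]
260 [147, 148, 147, 144, 144, 148, 144, 149, 149, 146, 148, 148, 52, 34, 38, 37, 37, 36, 39, 37, 41, 37, 39,
[... 1369 characters left out ...]
 44, 42, 45, 33, 204, 201, 200, 202, 200, 198]
295 [145, 146, 147, 145, 153, 37, 38, 35, 37, 90, 29, 34, 34, 38, 35, 40, 35, 32, 34, 29, 93, 119, 118, 120, 118, 118] | [118, 118, 120, 119, 116, 120, 42, 40, 38, 38, 47, 36, 28, 43, 45, 41, 30, 204, 200, 198, 199, 198, 199]
0.63 [254.5, 242.6, 126.4, 184.1]
240 None
246 (np.int64(285), np.int64(352))
252 (np.int64(285), np.int64(352))
258 (np.int64(265), np.int64(372))
264 (np.int64(262), np.int64(375))
270 (np.int64(258), np.int64(378))
276 (np.int64(258), np.int64(379))
282 (np.int64(259), np.int64(378))
288 (np.int64(259), np.int64(378))
294 (np.int64(259), np.int64(378))
300 (np.int64(260), np.int64(377))
306 (np.int64(262), np.int64(375))
```

Run:
```python
from h import *
z=np.load("c12.npz");c=(z["K"],z["p"],z["R"]);T=z["T"];print(c[0].round(1),c[1],T)
B=np.array([.5725,-.2078]);ya=np.radians(171.84);ex=np.array([np.cos(ya),np.sin(ya)]);ey=np.array([-ex[1],ex[0]])
for u,zz in(((318.5,243.5),T[2]+.0157+.006),((318.5,269.5),T[2]+.0357),((318.6,295),T[2]+.0357)):
    P=ray("w",u,zz,c); d=P[:2]-B; dep=(c[2].T@(P-c[1]))[2]; print(u,P.round(4),"bay xy",(d@ex).round(4),(d@ey).round(4),"depth",dep.round(4))
s=get_state();print(s["tcp_pos"],(quat(s["orientation"]).as_matrix()).round(4),s["wrist_force"])
```

```text
[[347.9   0.  318.6]
 [  0.  347.9 245.9]
 [  0.    0.    1. ]] [ 0.57222865 -0.20848755  0.27396771] [ 0.64862391 -0.22152333  0.1056291 ]
(318.5, 243.5) [ 0.6169 -0.2147  0.1273] bay xy -0.0449 0.0005 depth 0.1534
(318.5, 269.5) [ 0.6236 -0.2157  0.1413] bay xy -0.0517 0.0005 depth 0.1421
(318.6, 295) [ 0.6349 -0.2173  0.1413] bay xy -0.0631 0.0005 depth 0.1455
[ 0.64950759 -0.22003368  0.11006045] [[-9.900e-01  1.411e-01 -3.000e-04]
 [ 1.411e-01  9.900e-01  3.000e-04]
 [ 4.000e-04  3.000e-04 -1.000e+00]] [ 0.13717832  0.24514379 -1.98035452]
```

```bash
cat > m4.py <<'E'
exec(open("bay3.py").read().split("# row profiles")[0])
B=v[:2];ex=np.array([np.cos(v[2]),np.sin(v[2])]);ey=np.array([-ex[1],ex[0]])
q=silhouettes("wrist","pack_center")[0]["pixels"];yy=[]
rows=np.nonzero(q.sum(1)>40)[0];print("first row",rows.min())
mid=lambda r:np.nonzero(q[r])[0][[0,-1]]
w=[(r,*mid(r)) for r in range(rows.min(),310,5)];print([(int(a),int(b),int(d)) for a,b,d in w])
for r,zz in((rows.min(),T[2]+.0217),(280,T[2]+.0357),(295,T[2]+.0357)):
    a,b=mid(r);P=ray(n,((a+b)/2,r),zz,c);d=P[:2]-B;print(r,"pack in bay mm",(d@ex*1e3).round(1),(d@ey*1e3).round(1))
d=T[:2]-B;print("tcp in bay",(d@ex*1e3).round(1),(d@ey*1e3).round(1))
E
python3 m4.py
```

```text
[ 0.64950759 -0.22003368  0.11006045] [ 0.13717832  0.24514379 -1.98035452] 0.04825939236312525 [-1.7189e+02 -2.0000e-02 -1.7998e+02]
[[360.0, 171.0], [362.0, 136.0], [404.0, 136.0], [410.0, 48.0], [365.0, 48.0], [366.0, 12.0], [265.0, 12.0], [267.0, 48.0], [221.0, 48.0], [228.0, 136.0], [270.0, 136.0], [271.0, 171.0]]
tcp px [315.98536131 289.67872291]
[ 0.5751 -0.2092] 171.6068530299014 -82.26132142512363
[[360.9, 173.4], [362.4, 139.0], [404.7, 139.2], [411.4, 51.8], [366.0, 51.5], [367.5, 15.9], [266.7, 15.2], [267.9, 50.9], [222.4, 50.6], [228.6, 138.2], [270.9, 138.4], [272.1, 172.9]]
first row 243
[(243, 288, 350), (248, 285, 352), (253, 286, 352), (258, 265, 372), (263, 262, 374), (268, 260, 376), (273, 258, 378), (278, 257, 379), (283, 258, 378), (288, 258, 378), (293, 259, 378), (298, 259, 377), (303, 261, 376), (308, 262, 375)]
243 pack in bay mm -42.8 -1.6
280 pack in bay mm -54.3 -1.0
295 pack in bay mm -61.0 -1.4
tcp in bay -75.2 -0.2
```

```bash
cat > plan.py <<'E'
from h import *
B=np.array([.5751,-.2092]);YAW=171.6;yb=.0010;A,Bz=.0288,-.0257
ya=np.radians(YAW);ex=np.array([np.cos(ya),np.sin(ya)]);ey=np.array([-ex[1],ex[0]])
def pose(xc,zc,th,y=yb):
    t=np.radians(th);c,s=np.cos(t),np.sin(t)
    x=xc+A*c-Bz*s; z=.05+zc+A*s+Bz*c
    return np.r_[B+ex*x+ey*y,z],down(YAW)*R.from_euler("y",th,degrees=True)
def tip(xt,zt,th): # tongue-tip mid
    t=np.radians(th);c,s=np.cos(t),np.sin(t)
    return xt+.063*c-.0075*s, zt+.063*s+.0075*c, th
E
python3 - <<'E'
from plan import *
s=get_state();print(s["tcp_pos"])
p0,R0=s["tcp_pos"],quat(s["orientation"])
print("hover",row(*pose(.0085,.075,20)))
ph,Rh=pose(.0085,.075,20);print("from hover: down",row(*pose(.0085,.037,20),ph,Rh),"hook",row(*pose(-.003,.0325,20),ph,Rh),tip(-.0596,.0034,20))
E
```

```text
[ 0.65014885 -0.22011013  0.11114468]
hover [12.02, -0.05, 0.02, -0.08, 20.1, 0.31]
from hover: down [-1.3, -0.0, 3.57, 0.0, 0.0, 0.0] hook [-2.53, -0.0, 3.6, 0.0, 0.0, 0.0] (np.float64(-0.0029645159654302813), np.float64(0.031994963685411444), 20)
```

Request:
send_rows --series '[3,0,-1.5,0,6,0.3,0.3,6,0,-1.5,0,12,0.3,0.3,9,0,-1,0,18,0.3,0.3,12,0,0,0,20,0.3,0.3,12,-0.05,0,0,20,0.3,0.3,12,-0.05,0,0,20,0.3,0.3,12,-0.05,0,0,20,0.3,0.3]'

```text
clock: 17.03
tcp_pos: [0.5322, -0.2045, 0.1109]
orientation: [-0.171, 0.072, 0.982, 0.012]
wrist_force: [0.1, -0.5, -2.5]
finger_gap: 0.0484
```

```bash
cat > st.py <<'E'
from plan import *
def pack(T,Rt):
    d=T[:2]-B;x=d@ex;y=d@ey;Rr=down(YAW).inv()*Rt;th=np.degrees(Rr.as_rotvec())
    t=np.radians(th[1]);c,s=np.cos(t),np.sin(t)
    return "xc %.1f zc %.1f ytcp %.1f rot %s"%((x-A*c+Bz*s)*1e3,(T[2]-.05-A*s-Bz*c)*1e3,y*1e3,th.round(2))
s=get_state();print(s["clock"],pack(s["tcp_pos"],quat(s["orientation"])),s["wrist_force"].round(1),s["ft_torque"].round(2))
E
python3 st.py
python3 - <<'E'
from plan import *
im=read_camera("wrist");c=cam("wrist");cv2.imwrite("pics/w13.png",im);g=cv2.cvtColor(im,cv2.COLOR_BGR2GRAY).astype(int)
q=silhouettes("wrist","pack_center")
if q:
    m=q[0]["pixels"];print(q[0]["p"],q[0]["box"],[(r,*np.nonzero(m[r])[0][[0,-1]].tolist()) for r in range(int(q[0]["box"][1])+3,300,8) if m[r].any()])
op=[[-.02,-.027],[0,-.027],[0,-.052],[.046,-.052],[.046,-.027],[.063,-.027],[.063,.027],[.046,.027],[.046,.052],[0,.052]]
print([proj("wrist",[*(B+ex*a+ey*b),.062],c).round(0).tolist() for a,b in op])
for r in range(100,260,10):
    print(r,g[r,180:460:8].tolist())
E
```

```text
17.0333 xc 7.3 zc 75.3 ytcp 1.6 rot [ 0.1  19.78  0.04] [ 0.1 -0.5 -2.5] [-0.08 -0.44  0.03]
0.65 [257.9, 243.3, 125.3, 182.0] [(246, 285, 352), (254, 285, 352), (262, 263, 373), (270, 260, 377), (278, 258, 379), (286, 259, 378), (294, 260, 377)]
[[361.0, 379.0], [360.0, 348.0], [398.0, 348.0], [398.0, 279.0], [360.0, 279.0], [360.0, 253.0], [279.0, 253.0], [279.0, 279.0], [241.0, 279.0], [241.0, 348.0]]
100 [123, 124, 84, 87, 82, 88, 83, 88, 88, 85, 88, 88, 88, 83, 85, 85, 82, 81, 81, 79, 78, 79, 83, 84, 84, 84, 83, 125, 123, 123, 123, 119, 122, 121, 119]
110 [132, 90, 92, 91, 87, 86, 83, 83, 88, 87, 84, 81, 83, 83, 83, 86, 84, 83, 84, 81, 82, 82, 81, 84, 82, 77, 121, 120, 121, 118, 122, 123, 126, 128, 128]
120 [90, 86, 88, 86, 86, 86, 84, 85, 87, 84, 86, 84, 85, 84, 85, 81, 81, 79, 78, 83, 81, 73, 83, 81, 84, 119, 118, 121, 125, 123, 132, 135, 130, 128, 129]
130 [89, 86, 87, 85, 89, 84, 80, 80, 82, 83, 79, 75, 78, 76, 79, 73, 79, 78, 85, 81, 82, 81, 84, 79, 133, 130, 132, 131, 126, 127, 124, 128, 123, 126, 126]
140 [82, 82, 80, 79, 79, 82, 79, 81, 81, 84, 78, 84, 79, 82, 82, 84, 80
[... 1269 characters left out ...]
 130]
220 [90, 90, 93, 92, 170, 171, 171, 173, 169, 172, 171, 171, 171, 169, 169, 168, 169, 225, 228, 226, 227, 226, 227, 228, 226, 228, 228, 228, 227, 227, 229, 229, 131, 131, 131]
230 [90, 93, 89, 131, 170, 170, 173, 172, 173, 174, 173, 175, 171, 171, 173, 179, 90, 88, 89, 90, 228, 228, 228, 229, 231, 226, 229, 229, 229, 228, 229, 230, 123, 137, 139]
240 [89, 90, 89, 131, 173, 169, 169, 169, 168, 170, 175, 175, 175, 173, 171, 228, 144, 145, 140, 146, 229, 227, 227, 228, 227, 227, 228, 228, 227, 228, 227, 228, 124, 133, 132]
250 [86, 91, 83, 132, 169, 171, 168, 172, 172, 172, 173, 172, 171, 141, 44, 46, 42, 43, 46, 45, 54, 53, 226, 227, 226, 225, 228, 230, 228, 227, 227, 226, 124, 137, 138]
```

```bash
python3 - <<'E'
from plan import *
s=get_state();print(s["tcp_pos"])
im=read_camera("wrist");c=cam("wrist");g=cv2.cvtColor(im,cv2.COLOR_BGR2GRAY).astype(int)
for r in(210,225): 
    print(r,g[r,200:220].tolist(),g[r,424:442].tolist())
    for k in(0,1):
        u=proj("wrist",[*(B+ey*(-.075 if k else .075)+ex*.075),.062],c);print(u.round(1))
for r in(232,238): print(r,g[r,296:346].tolist())
print([proj("wrist",[*(B+ey*a+ex*b),.062],c).round(1).tolist() for a in(-.009,.009) for b in(.064,.075)])
E
python3 st.py
```

```text
[ 0.53268132 -0.20486416  0.11126139]
210 [92, 90, 89, 90, 89, 92, 95, 92, 92, 108, 158, 172, 168, 170, 168, 169, 172, 170, 169, 174] [227, 229, 227, 229, 227, 227, 230, 132, 131, 131, 130, 131, 129, 123, 132, 130, 128, 128]
[207.5 235.3]
[432.1 235.2]
225 [91, 86, 112, 119, 128, 131, 134, 136, 131, 133, 154, 160, 157, 161, 157, 158, 158, 160, 154, 159] [225, 225, 226, 227, 225, 227, 208, 122, 131, 134, 132, 135, 136, 134, 137, 134, 136, 136]
[207.5 235.3]
[432.1 235.2]
232 [172, 173, 173, 172, 173, 175, 149, 130, 132, 134, 93, 112, 113, 111, 113, 108, 123, 123, 121, 140, 140, 137, 140, 114, 115, 116, 121, 118, 113, 128, 125, 123, 142, 118, 114, 118, 115, 100, 90, 92, 89, 75, 235, 228, 227, 228, 228, 227, 227, 225]
238 [210, 207, 229, 229, 228, 235, 153, 89, 90, 83, 97, 145, 145, 143, 143, 144, 148, 146, 144, 143, 144, 145, 144, 144, 146, 146, 143, 143, 142, 148, 142, 146, 145, 145, 143, 147, 148, 107, 88, 89, 90, 85, 234, 229, 226, 227, 227, 229, 227, 229]
[[333.2, 251.7], [333.2, 235.3], [306.2, 251.7], [306.2, 235.3]]
17.1833 xc 6.9 zc 75.6 ytcp 2.0 rot [ 0.12 19.75  0.05] [-0.  -0.3 -2.8] [-0.09 -0.4  -0.04]
```

Run:
```python
from plan import *
print(row(*pose(.0085,.05,20)),row(*pose(.0085,.037,20)),row(*pose(-.003,.0325,20)))
im=cv2.imread("pics/w13.png");c=cam("wrist");g=cv2.cvtColor(im,cv2.COLOR_BGR2GRAY).astype(int)
print(proj("wrist",[*(B+ex*.12+ey*-.05),.062],c),proj("wrist",[*(B+ex*.12+ey*.05),.062],c),g[158:186,395].tolist(),g[158:186,245].tolist())
```

```text
[-0.71, 0.1, 2.45, -0.11, 0.25, -0.07] [-1.15, 0.1, 3.67, -0.11, 0.25, -0.07] [-2.38, 0.11, 3.71, -0.11, 0.25, -0.07]
[394.05448903 168.42299242] [245.38121362 168.54177503] [133, 132, 135, 130, 131, 130, 133, 131, 131, 134, 132, 121, 192, 230, 228, 226, 228, 228, 227, 226, 227, 226, 224, 227, 227, 227, 227, 227] [79, 75, 79, 77, 73, 63, 70, 68, 64, 63, 59, 61, 124, 162, 172, 170, 170, 168, 171, 167, 169, 167, 171, 167, 165, 170, 169, 167]
```

Request:
send_rows --series '[-0.3,0.1,0.8,0,0.2,0,0.3,-0.6,0.1,1.7,0,0.2,0,0.3,-0.8,0.1,2.5,0,0.2,0,0.3,-1.0,0.1,3.2,0,0.2,0,0.3,-1.15,0.1,3.65,0,0.2,0,0.3,-1.15,0.1,3.65,0,0.2,0,0.3,-1.15,0.1,3.65,0,0.2,0,0.3]'

```text
clock: 17.77
tcp_pos: [0.5291, -0.2032, 0.0708]
orientation: [-0.175, 0.073, 0.982, 0.013]
wrist_force: [-1.0, -1.4, -3.4]
finger_gap: 0.048
```

```bash
python3 st.py
python3 - <<'E'
from plan import *
print(row(*pose(.0085,.037,20)),row(*pose(-.003,.0325,20)))
E
```

```text
17.7667 xc 10.4 zc 34.9 ytcp 0.8 rot [2.000e-02 2.027e+01 6.000e-02] [-1.  -1.4 -3.4] [-0.03 -0.39  0.02]
[-0.12, -0.02, -0.25, -0.01, -0.27, -0.07] [-1.36, -0.02, -0.23, -0.01, -0.27, -0.07]
```

Request:
send_rows --series '[-0.2,0,-0.05,0,0,0,0.3,-0.5,0,-0.1,0,0,0,0.3,-0.8,0,-0.2,0,0,0,0.3,-1.0,0,-0.2,0,0,0,0.3,-1.0,0,-0.2,0,0,0,0.3]'

```text
clock: 18.18
tcp_pos: [0.5402, -0.205, 0.0697]
orientation: [-0.175, 0.073, 0.982, 0.012]
wrist_force: [-0.4, -0.5, -2.2]
finger_gap: 0.0477
```

```bash
python3 st.py
```

```text
18.1833 xc -0.8 zc 33.9 ytcp 0.9 rot [ 0.06 20.15  0.06] [-0.4 -0.5 -2.2] [-0.09 -0.39 -0.03]
```

Request:
send_rows --series '[-0.05,0,0.1,0,0,0,0.3,-0.1,0,0.12,0,0,0,0.3,-0.2,0,0.1,0,0,0,0.3,-0.26,0,0.08,0,0,0,0.3,-0.26,0,0.08,0,0,0,0.3]'

```text
clock: 18.6
tcp_pos: [0.5417, -0.2052, 0.0681]
orientation: [-0.175, 0.073, 0.982, 0.012]
wrist_force: [-0.3, -0.0, -2.8]
finger_gap: 0.0481
```

```bash
python3 st.py
```

```text
18.6 xc -2.3 zc 32.2 ytcp 0.9 rot [ 0.05 20.19  0.07] [-0.3 -0.  -2.8] [-0.07 -0.48  0.  ]
```

Request:
send_rows --series '[-0.06,0,-0.02,0,0,0,0.3,-0.12,0,-0.04,0,0,0,0.3,-0.19,0,-0.07,0,0,0,0.3,-0.19,0,-0.07,0,0,0,0.3]'

```text
clock: 18.93
tcp_pos: [0.5433, -0.2054, 0.0681]
orientation: [-0.175, 0.073, 0.982, 0.012]
wrist_force: [-2.0, 0.1, -2.8]
finger_gap: 0.0482
```

```bash
python3 st.py
```

```text
18.9333 xc -3.9 zc 32.3 ytcp 0.9 rot [ 0.05 20.25  0.07] [-2.   0.1 -2.8] [-0.02 -0.1   0.02]
```

Request:
send_rows --series '[0.1,0,0.03,0,0,0,0.3,0.07,0,0.12,0,0,0,0.3,0.04,0,0.22,0,0,0,0.3,0.04,0,0.22,0,0,0,0.3]'

```text
clock: 19.27
tcp_pos: [0.5424, -0.2053, 0.0664]
orientation: [-0.175, 0.073, 0.982, 0.012]
wrist_force: [-1.1, 0.2, 0.4]
finger_gap: 0.0481
```

```bash
python3 st.py
```

```text
19.2667 xc -3.0 zc 30.5 ytcp 0.9 rot [ 0.05 20.2   0.07] [-1.1  0.2  0.4] [-0.   -0.16 -0.05]
```

Run:
```python
from plan import *
for th in(17,14,11,8,5,3):
    f=(20-th)/20; xt=-.0598+f*(-.063+.0598)+.0003; zt=.0024+.0002*(1-f)
    print(th,row(*pose(*tip(xt,zt,th))))
```

```text
17 [-0.13, -0.0, 0.42, -0.04, -3.2, -0.07]
14 [-0.31, -0.0, 0.87, -0.04, -6.2, -0.07]
11 [-0.52, -0.0, 1.32, -0.05, -9.2, -0.07]
8 [-0.74, -0.0, 1.76, -0.05, -12.2, -0.07]
5 [-1.0, -0.0, 2.19, -0.05, -15.2, -0.07]
3 [-1.18, -0.0, 2.48, -0.05, -17.2, -0.07]
```

Request:
send_rows --series '[-0.06,0,0.2,0,-1.6,0,0.3,-0.13,0,0.42,0,-3.2,0,0.3,-0.22,0,0.64,0,-4.7,0,0.3,-0.31,0,0.87,0,-6.2,0,0.3,-0.42,0,1.1,0,-7.7,0,0.3,-0.52,0,1.32,0,-9.2,0,0.3,-0.52,0,1.32,0,-9.2,0,0.3]'

```text
clock: 19.85
tcp_pos: [0.5422, -0.2052, 0.0523]
orientation: [-0.095, 0.074, 0.993, 0.007]
wrist_force: [0.8, 0.2, -0.9]
finger_gap: 0.0481
```

```bash
python3 st.py
python3 - <<'E'
from plan import *
for th in(9,7,5,3,1.5,0,-.5):
    f=(20-th)/20; xt=-.0598+f*(-.063+.0598)+.0003; zt=.0024+.0002*(1-f)
    print(th,row(*pose(*tip(xt,zt,th))))
E
```

```text
19.85 xc -0.0 zc 22.0 ytcp 0.8 rot [ 0.05 10.94  0.07] [ 0.8  0.2 -0.9] [ 0.03 -0.31 -0.02]
9 [-0.15, -0.02, 0.31, -0.04, -1.94, -0.08]
7 [-0.26, -0.02, 0.63, -0.05, -3.94, -0.08]
5 [-0.38, -0.02, 0.94, -0.05, -5.94, -0.08]
3 [-0.52, -0.02, 1.24, -0.05, -7.94, -0.08]
1.5 [-0.62, -0.02, 1.47, -0.05, -9.44, -0.07]
0 [-0.74, -0.02, 1.7, -0.05, -10.94, -0.07]
-0.5 [-0.78, -0.02, 1.77, -0.05, -11.44, -0.07]
```

Force is low, so I'll keep swinging down into the catch.

Request:
send_rows --series '[-0.1,0,0.2,0,-1.2,0,0.3,-0.17,0,0.4,0,-2.5,0,0.3,-0.26,0,0.63,0,-3.9,0,0.3,-0.32,0,0.8,0,-5,0,0.3,-0.38,0,0.94,0,-5.9,0,0.3,-0.38,0,0.94,0,-5.9,0,0.3]' --newtons 90

```text
clock: 20.35
tcp_pos: [0.5445, -0.2056, 0.0425]
orientation: [-0.044, 0.074, 0.996, 0.003]
wrist_force: [-1.8, 0.3, 0.6]
finger_gap: 0.0474
```

```bash
python3 st.py
```

```text
20.35 xc -0.1 zc 15.5 ytcp 0.9 rot [0.06 5.07 0.06] [-1.8  0.3  0.6] [0.07 0.3  0.04]
```

Request:
send_rows --series '[-0.07,0,0.15,0,-1,0,0.3,-0.14,0,0.3,0,-2,0,0.3,-0.2,0,0.45,0,-3,0,0.3,-0.28,0,0.6,0,-4,0,0.3,-0.34,0,0.74,0,-5,0,0.3,-0.34,0,0.78,0,-5.1,0,0.3,-0.34,0,0.78,0,-5.1,0,0.3]'

```text
clock: 20.93
tcp_pos: [0.5464, -0.2058, 0.0346]
orientation: [-0.001, 0.074, 0.997, -0.0]
wrist_force: [-5.4, 1.4, 6.0]
finger_gap: 0.0472
```

```bash
python3 st.py
```

```text
20.9333 xc 0.0 zc 10.2 ytcp 0.9 rot [0.05 0.11 0.07] [-5.4  1.4  6. ] [0.45 0.99 0.03]
```

Request:
send_rows --series '[0,0,0.06,0,-0.3,0,0.3,0,0,0.12,0,-0.6,0,0.3,0,0,0.15,0,-0.8,0,0.3,0,0,0.15,0,-0.8,0,0.3]'

```text
clock: 21.27
tcp_pos: [0.5469, -0.2059, 0.0346]
orientation: [0.007, 0.074, 0.997, -0.001]
wrist_force: [-7.8, 2.5, 14.5]
finger_gap: 0.0471
```

```bash
python3 st.py
```

```text
21.2667 xc -0.1 zc 10.6 ytcp 0.9 rot [ 0.07 -0.76  0.07] [-7.8  2.5 14.5] [ 0.71  1.63 -0.01]
```

Request:
send_rows --series '[0,0,-0.12,0,0.7,0,0.3,0,0,-0.12,0,0.7,0,0.7,0,0,-0.12,0,0.7,0,0.7,0,0,-0.12,0,0.7,0,0.7,0,0,-1,0,0.7,0,0.7,0,0,-4,0,0.7,0,0.7,1,0,-8,0,0.7,0,0.7,1.5,0,-8,0,0.7,0,0,1.5,0,-8,0,0.7,0,0,1.5,0,-8,0,0.7,0,0]'

```text
clock: 22.1
tcp_pos: [0.5318, -0.2038, 0.1129]
orientation: [0.002, 0.074, 0.997, -0.001]
wrist_force: [0.5, 0.4, -1.1]
finger_gap: 0.0239
```

```bash
python3 st.py
cat > chk.py <<'E'
from plan import *
from scipy.optimize import minimize
for n in("wrist","scene","side"):
    read_camera(n);c=cam(n)
    for l in("pack_center","catch"):
        for q in silhouettes(n,l)[:3]:
            m=q["pixels"];ys,xs=np.nonzero(m);P=ray(n,(xs.mean(),ys.mean()),.070 if l[0]=="p" else .063,c);d=P[:2]-B
            print(n,l,round(q["p"],2),q["box"],"bay mm",(d@ex*1e3).round(1),(d@ey*1e3).round(1))
    # predicted top-face corners, home, and with rear 8 mm up
    for lab,zr in(("home",.07),("rear+8mm",.078)): print(n,lab,[proj(n,[*(B+ex*a+ey*b),z],c).round(1).tolist() for a,b,z in((-.055,-.025,.07),(-.055,.025,.07),(.055,.025,zr),(.055,-.025,zr))])
E
python3 chk.py
```

```text
22.1 xc 14.9 zc 88.7 ytcp 1.0 rot [ 0.09 -0.19  0.06] [ 0.5  0.4 -1.1] [-0.04 -0.01  0.04]
wrist catch 0.63 [302.9, 205.8, 28.0, 34.0] bay mm 70.3 -0.4
wrist catch 0.45 [191.4, 111.8, 253.1, 314.3] bay mm 63.5 1.7
wrist home [[352.5, 390.7], [283.6, 390.7], [278.0, 246.5], [357.5, 246.4]]
wrist rear+8mm [[352.5, 390.7], [283.6, 390.7], [276.6, 250.5], [358.9, 250.5]]
scene pack_center 0.76 [439.3, 192.6, 42.7, 43.6] bay mm -2.5 -626.6
scene pack_center 0.71 [277.8, 169.8, 45.0, 21.3] bay mm 343.9 -459.0
scene pack_center 0.63 [167.5, 326.9, 63.5, 58.6] bay mm -11.5 6.0
scene catch 0.4 [166.7, 323.8, 19.5, 11.3] bay mm 64.7 4.5
scene home [[232.6, 361.2], [201.1, 378.9], [166.1, 335.5], [195.8, 321.0]]
scene rear+8mm [[232.6, 361.2], [201.1, 378.9], [165.1, 331.6], [195.0, 317.2]]
side pack_center 0.91 [471.0, 337.7, 48.1, 69.8] bay mm 407.9 -553.5
side pack_center 0.84 [291.2, 143.4, 44.5, 18.5] bay mm 6.1 -10.5
side pack_center 0.73 [187.0, 398.8, 75.7, 60.0] bay mm 63.1 -720.6
side home [[289.2, 153.9], [294.7, 144.4], [336.3, 149.5], [332.1, 159.4]]
side rear+8mm [[289.2, 153.9], [294.7, 144.4], [336.4, 146.7], [332.2, 156.5]]
```

Request:
send_rows --series '[0,0.1,2,0,0,0,0,0,0.1,4,0,0,0,0,0,0.1,5.2,0,0,0,0,0,0.1,5.7,0,0,0,0,0,0.1,5.9,0,0,0,0,0,0.1,5.9,0,0,0,0]'

```text
clock: 23.05
tcp_pos: [0.5317, -0.2027, 0.0531]
orientation: [0.001, 0.074, 0.997, -0.0]
wrist_force: [0.3, 0.5, 0.1]
finger_gap: 0.0003
```

Request:
send_rows --series '[0,0,0.1,0,0,0,0,0,0,0.2,0,0,0,0,0,0,0.3,0,0,0,0,0,0,0.3,0,0,0,0]'

```text
clock: 23.38
tcp_pos: [0.532, -0.2029, 0.0506]
orientation: [0.001, 0.074, 0.997, -0.001]
wrist_force: [0.0, -0.2, -0.6]
finger_gap: 0.0001
```

Request:
send_rows --series '[0,0,0.1,0,0,0,0,0,0,0.2,0,0,0,0,0,0,0.2,0,0,0,0]'

```text
clock: 23.63
tcp_pos: [0.5317, -0.2027, 0.0481]
orientation: [0.001, 0.074, 0.997, -0.001]
wrist_force: [-0.6, 0.4, 0.4]
finger_gap: 0.0002
```

Request:
send_rows --series '[0,0,0.1,0,0,0,0,0,0,0.15,0,0,0,0,0,0,0.15,0,0,0,0]'

```text
clock: 23.88
tcp_pos: [0.5316, -0.2027, 0.0466]
orientation: [0.001, 0.074, 0.997, -0.0]
wrist_force: [-0.1, 0.4, 0.3]
finger_gap: -0.0004
```

Request:
send_rows --series '[0,0,0.1,0,0,0,0,0,0,0.15,0,0,0,0,0,0,0.15,0,0,0,0]'

```text
clock: 24.13
tcp_pos: [0.5318, -0.2027, 0.0459]
orientation: [0.001, 0.074, 0.997, -0.001]
wrist_force: [-1.8, 1.1, 4.6]
finger_gap: -0.0
```

Request:
send_rows --series '[0,0,0.1,0,0,0,0,0,0,0.15,0,0,0,0,0,0,0.15,0,0,0,0]'

```text
clock: 24.38
tcp_pos: [0.5319, -0.2028, 0.0458]
orientation: [0.001, 0.074, 0.997, -0.001]
wrist_force: [-3.9, 2.2, 14.3]
finger_gap: 0.0001
```

Request:
send_rows --series '[0,0,0.1,0,0,0,0,0,0,0.15,0,0,0,0,0,0,0.15,0,0,0,0]'

```text
clock: 24.63
tcp_pos: [0.5319, -0.2028, 0.0458]
orientation: [0.002, 0.074, 0.997, -0.001]
wrist_force: [-7.5, 3.4, 23.9]
finger_gap: -0.0001
```

Rigid at 24 N with no further travel, so the pack is home. Now I'll retract and check.

Request:
send_rows --series '[0,0,-0.6,0,0,0,0,0,0,-2,0,0,0,0,0,0,-5,0,0,0,0,0,0,-9,0,0,0,0,0,3,-12,0,0,0,0,0,7,-13,0,0,0,0,0,10,-13,0,0,0,0,0,10,-13,0,0,0,0,0,10,-13,0,0,0,0,0,10,-13,0,0,0,0]'

```text
clock: 25.47
tcp_pos: [0.5461, -0.1038, 0.1718]
orientation: [0.001, 0.073, 0.997, -0.001]
wrist_force: [0.7, -0.7, -0.5]
finger_gap: 0.0005
```

```bash
python3 chk.py
python3 - <<'E'
from plan import *
s=get_state();print(s["tcp_pos"],s["wrist_force"])
im=read_camera("wrist");c=cam("wrist");g=cv2.cvtColor(im,cv2.COLOR_BGR2GRAY).astype(int)
def rect(z):
    X,Y=np.meshgrid(np.arange(-70,90,4)/1e3,np.arange(-30,31,5)/1e3,indexing="ij")
    P=np.stack([B[0]+ex[0]*X+ey[0]*Y,B[1]+ex[1]*X+ey[1]*Y,np.full(X.shape,z)],-1)
    q=(P-c[1])@c[2]@c[0].T; m=(q[...,:2]/q[...,2:]).astype(np.float32);return cv2.remap(g.astype(np.uint8),m[...,0],m[...,1],1)
for x,r in zip(range(-70,90,4),rect(.07)): print(x,r.tolist())
E
```

```text
wrist pack_center 0.75 [161.8, 212.7, 74.7, 132.4] bay mm 7.4 -2.9
wrist catch 0.88 [179.1, 191.6, 28.2, 24.8] bay mm 69.2 -1.0
wrist home [[233.5, 343.8], [177.3, 343.8], [159.9, 223.6], [223.0, 223.6]]
wrist rear+8mm [[233.5, 343.8], [177.3, 343.8], [155.4, 226.1], [220.2, 226.1]]
scene pack_center 0.77 [277.5, 169.8, 47.6, 21.4] bay mm 343.1 -457.3
scene pack_center 0.76 [167.5, 328.1, 66.4, 56.3] bay mm -11.5 5.9
scene pack_center 0.76 [440.4, 193.5, 39.5, 40.3] bay mm -2.7 -625.6
scene catch 0.39 [169.3, 323.5, 17.2, 9.4] bay mm 64.7 4.9
scene home [[232.6, 361.2], [201.1, 378.9], [166.1, 335.5], [195.8, 321.0]]
scene rear+8mm [[232.6, 361.2], [201.1, 378.9], [165.1, 331.6], [195.0, 317.2]]
side pack_center 0.98 [187.4, 395.4, 78.9, 63.3] bay mm 63.3 -720.5
side pack_center 0.77 [471.1, 337.7, 46.9, 70.3] bay mm 407.4 -554.2
side pack_center 0.57 [292.4, 144.4, 43.1, 17.4] bay mm 7.1 -10.6
side catch 0.15 [288.2, 147.0, 50.0, 20.1] bay mm 6.3 0.3
side home [[289.2, 153.9], [294.7, 144.4], [336.3, 149.5], [332.1, 159.4]]
side rear+8mm [[289.2, 153.9], [294.7, 144.4], [336.4, 146.
[... 1975 characters left out ...]
8, 46, 42, 44, 40, 41, 42, 43, 43, 45, 46, 107, 99]
50 [172, 47, 45, 44, 45, 43, 45, 45, 45, 46, 47, 203, 201]
54 [205, 45, 40, 41, 43, 41, 42, 44, 40, 45, 44, 201, 198]
58 [178, 68, 48, 47, 46, 47, 48, 47, 67, 71, 104, 197, 198]
62 [201, 105, 45, 47, 68, 69, 67, 69, 104, 106, 106, 198, 198]
66 [200, 202, 201, 168, 99, 121, 116, 120, 203, 202, 202, 200, 200]
70 [197, 199, 199, 136, 85, 85, 88, 89, 199, 199, 198, 196, 198]
74 [199, 199, 198, 164, 115, 117, 117, 104, 199, 198, 199, 198, 200]
78 [200, 201, 200, 137, 121, 119, 120, 99, 200, 200, 198, 200, 198]
82 [136, 135, 135, 134, 120, 122, 120, 120, 132, 131, 127, 131, 129]
86 [198, 200, 199, 199, 200, 199, 198, 200, 200, 198, 199, 201, 199]
```

The rectified view puts the pack's top at x -55…55 and y ±25, 70 mm up, which is exactly the fitted position. The gripper is well clear, so I'm handing in.

```bash
python3 -c "
from workcell import *
print(hand_in(), get_state()['clock'])"
```

```text
the job is handed in; nothing more can be done
the job is handed in; nothing more can be done
```

The battery pack is fitted in the radio bay and should be latched, and I handed the job in at about 26 s of the 61 s allowed. I lifted it from the rack, stood it on the table and tipped it on to its underside. I then gripped it across its width, hooked the tongue under the lip at 20°, swung it down, pressed it home and let go.

**Last checks:**
- **Fit:** a final press near the rear end stayed rigid up to 24 N, about twice what the catch needs to snap. From above, the pack's top fills the fitted outline (x ±55 mm, y ±25 mm, 70 mm up).
- **Clear of the job:** the gripper was clear of everything, and the wrist force had dropped to about 0.2 N.
- **Not checked directly:** I did not read the catch itself; that it is latched is inferred from the press and the pack's seated position. I also took no final look at the other objects, though the forces showed no unexpected contact.

**What disagreed:**
- **Missed pushes:** the first two tipping pushes did not touch the pack. The real fingertips sit about 20 to 24 mm behind the reported TCP, so they passed over the top; I corrected for that from then on.
- **Camera offset:** the fixed cameras placed the bay 2–4 mm sideways from where the wrist camera did, so I aligned using pack and bay seen in the same wrist view.

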